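# Stir the grinding balls, then hold the clamp lever level over the jar

### The job

Get the ball-mill jar ready to close: take the white rod out of its stand, stir the grinding balls in the open jar round for three full turns, wide enough so that every ball is shifted and none stays stuck, and stand the rod back in the hole it came from. Then lift the clamp lever by the bright flats at its balance point, bring its hub over the pillar and its foot over the jar, and lower it only until the pillar's nose is inside the bore. Finish still holding the lever there, level and carried by the gripper alone, with about three centimetres left between foot and jar so that I can slip the lid in; keep the balls in the jar and leave the lid and the glassware where they are.

Things in the scene. Friction and masses are not known exactly. Their poses are not given: they have to be found in the camera images.
- jar_fixture: fixed jar holder of a small ball mill: grey plate 108 x 262 x 12 mm; origin under the plate's centre, on the bench; long axis its y, z up. At y = +65 mm a steel pillar, at y = -65 mm the open steel grinding jar (outer diameter 88, inner 76 mm; inner floor at z = 18 mm, rim at z = 62 mm) in a seat ring 104 mm across and 22 mm high
- pillar_tip (a point): tip of the pillar, 120 mm above the bench; axes as the jar holder's. The pillar is 14 mm thick, its top 14 mm taper to a round nose; 50 mm below the tip (z = 70 mm) it stands on a shoulder 42 mm across
- jar_mouth (a point): centre of the jar's mouth, in the plane of the rim, 62 mm above the bench, 44 mm above the jar's inner floor, 130 mm from the pillar's axis; axes as the jar holder's (its +y points to the pillar)
- ball_1_center (a point): centre of grinding ball 1 of 6: smooth slippery white ceramic balls, 20 mm, 25 g, alike; at the start they lie on the jar's floor in a loose ring of about 25 mm radius and the middle is free; stir about 20 mm from the middle to push them along the wall
- ball_2_center (a point): centre of grinding ball 2 of 6, like ball 1
- ball_3_center (a point): centre of grinding ball 3 of 6, like ball 1
- ball_4_center (a point): centre of grinding ball 4 of 6, like ball 1
- ball_5_center (a point): centre of grinding ball 5 of 6, like ball 1
- ball_6_center (a point): centre of grinding ball 6 of 6, like ball 1
- stir_rod: round white plastic rod, 12 mm thick, 190 mm long, 30 g, standing upright in the hole of the stand nearest its -y end; its length runs along its own y (up at the start); the origin lies at mid-length on its side, 6 mm off the axis. Firm grip of 40 to 60 N; the top 40 mm is the place to hold it
- rod_tip (a point): lower end of the white rod, on its axis; its own y axis runs up the rod
- rod_top (a point): upper end of the white rod, on its axis, 190 mm from the tip
- rod_stand: fixed grey plastic block 64 x 140 x 55 mm, long axis its y, origin under its centre; three round holes 17 mm wide and 45 mm deep with a 3 mm chamfer at y = -45, 0 and +45 mm. The white rod stands in the one at -45 mm; a thinner glass rod, fixed, 210 mm above the bench, stands in the one at +45 mm; the middle one is empty
- stand_hole (a point): centre of the mouth of the white rod's hole, in the stand's top face, 55 mm above the bench
- clamp_lever: cast clamp lever, 0.8 kg (within 15 %), lying level; origin: centre of the hub's underside, z up; the bar runs from the hub along -y. Hub 46 mm across, 44 high, vertical through bore 19 mm wide. Bar 20 wide, z = 20 to 40. Bright grip flats 26 mm wide (x), 46 long, z = 18 to 42. At the far end a screw with a black star knob (top at 59 mm) and a foot 40 mm across. Grip: 60 N
- lever_bore (a point): centre of the bore's lower mouth, in the hub's underside; axes as the lever's
- lever_balance (a point): balance point (centre of mass) of the lever, within 6 mm: in the middle of the flats, 47 mm from the bore's axis towards the foot, 30 mm above the underside
- lever_foot (a point): centre of the foot's underside, 130 mm from the bore's axis
- jar_lid: loose steel lid of the jar, 88 mm across, 13 mm high, on the bench; origin under its centre; to be left alone
- beaker: glass beaker, 44 mm across, 63 mm high, origin under its centre; to be left alone
- flask: conical glass flask, 50 mm across, 76 mm high, origin under its centre; to be left alone

How it is judged:
By the outcome, as a careful person would: the job done as asked, in the order asked, and still so for the second after the job is handed in, while the arm keeps its last pose, push and grip.
It also fails if it takes over 72 s, if anything falls off the work surface, if the arm or the gripper's body presses on something with over 40 N, if the wrist force passes 120 N, or if a joint passes its speed limit or range.

### The arm

A 6-joint arm with a two-finger parallel gripper is mounted at the origin on a cart in front of the work surface, level with it; the furniture and walls round the work are solid. World frame = base frame: x ahead of the robot, y to its left, z up, the work surface at z = 0. Lengths are in m, angles in rad, forces in N, time in s.
With the tool pointing down it reaches from about 0.35 to 0.775 m from the base axis. Payload 7.3 kg.
Tool frame: the origin (TCP) lies midway between the tips of the shut fingers; the grasp point (between the pads) lies 19 mm behind it; z points along the fingers, y is the line along which they close (so a half turn about z gives the same grasp; the last joint's range is limited). The gripper opens to 92 mm and grips with 3 to 60 N. Pads are 19 mm wide; open, the fingers measure 130 mm over their backs; the gripper's body (75 mm by 190 mm) begins 47 mm behind the grasp point.
Start: joints at [1.052, 0.342, 1.524, -0, 1.275, -0.146], TCP at [0.191, 0.489, 0.227] pointing down, gripper open.
Joint ranges: [-2.53, 2.53], [-0.77, 2.02], [0.04, 2.7], [-1, 4.14], [0.28, 2.66], [-3.11, 3.11]. Speed limits (rad/s): [2.57, 2.57, 3.14, 3.14, 3.14, 3.14].

### API

Orientations are given as a 3x3 rotation matrix whose columns are the frame's x, y, z axes.
In Python, from bench import robot gives the robot as it stands.
- The arm moves only by the shell command python3 -m jog 'ROWS' [FORCE]. ROWS is JSON, a list of rows, each an object with "claw": the opening, from -1 (shut) to 1 (fully open); "linear": the shift along the tool's x, y, z in units of 60 mm (1.0 is 60 mm), a list of three; "rot": the turn, a rotation vector about the tool's x, y, z in units of 6 degrees (1.0 is 6 degrees), a list of three. In form: [{"claw": claw, "linear": [x, y, z], "rot": [ax, ay, az]}, ...]. A call has exactly 5 rows; each row shifts and turns the commanded pose from where the row before left it, along the tool's axes as they then stand; what a row does not reach is not made up. A row lasts 1/8 s, in which the tool goes at most 62.5 mm and 10.7 degrees, less where a joint would pass 70% of its speed; a pose out of reach is approached as far as the arm can. A call is refused whole if a number of a shift passes 1 or a number of a turn 1, either way. A call with a gripper value outside its range is refused whole. The fingers move at their own pace and stop on an object; FORCE is the grip in N (left out, the last holds). Time passes only in rows, so rows that do not move let the fingers close, or fill a call up. It gives the time, the measured TCP pose, the force, the opening and the grip force at its end, in the units of the state.
- robot.get_state(): the state, without advancing time (a new reading comes with each control period).
- robot.read_camera(name): name is "scene" or "top"; returns a dict with "pixels" (480x640x3 uint8, red, green, blue), "range_z" (480x640 float32, m along the optical axis (not along the pixel's ray), 0 where there is no reading), "fx", "fy", "cx", "cy" (pixels), "k1" (the pictures are not rectified: a ray, as slopes to the right and down, at radius r is drawn at 1 + k1 r^2 times it, then the intrinsics apply), "extrinsics" (4x4, takes a point from camera to world coordinates). Camera axes: x right, y down, z forward; pixel columns grow to the right and rows downward; lengths in m; the calibration is good to about 2 mm. A picture is of the moment at which its call begins.
- robot.sign_off(): hands the job in; it is judged then, once.
The state is a dict: "time_s": time; "joint_pos": joint angles; "qd": joint speeds; "effort": joint torques, N m; "tool_pos": TCP position; "tcp_rot": TCP orientation; "contact_force": force on the tool from outside, world axes, zero at the start; "ft_torque": the same for the moment, N m; "width": opening from 0.0 (shut) to 1.0 (fully open); "finger_force": force on a finger pad.
Only numpy, scipy, OpenCV 4.12 (cv2) and the standard library are available. Lean on these libraries where they do the work, as an engineer would, in place of code of your own. Each camera call takes 0.05 s, during which the arm holds its last target. There are 200 camera calls.

## Working session

There is one attempt and no reset: what is moved stays moved. The work goes in short steps, Python scripts to look and compute and a shell command to move; the robot and the scene stay as the last step left them, time stands still between calls to the robot, and variables do not carry over. Pictures are saved under pics/ and viewed, at most 12 in all, crops included, and the job is handed in when it is done.

```bash
ls; mkdir -p pics
cat > h.py <<'E'
import numpy as np, cv2, pickle
from bench import robot
def snap(n,f):
    c=robot.read_camera(n); pickle.dump(c,open(f'{f}.pkl','wb')); cv2.imwrite(f'pics/{f}.png',cv2.cvtColor(c['pixels'],cv2.COLOR_RGB2BGR)); return c
def load(f): return pickle.load(open(f'{f}.pkl','rb'))
def ray(c,uv):
    K=np.array([[c['fx'],0,c['cx']],[0,c['fy'],c['cy']],[0,0,1.]])
    p=cv2.undistortPoints(np.array(uv,float).reshape(-1,1,2),K,np.array([c['k1'],0,0,0,0.])).reshape(-1,2)
    E=c['extrinsics']; d=np.c_[p,np.ones(len(p))]@E[:3,:3].T
    return E[:3,3],d
def onplane(c,uv,z):
    o,d=ray(c,uv); return o+d*((z-o[2])/d[:,2])[:,None]
def cloud(c):
    v,u=np.mgrid[0:480,0:640]; o,d=ray(c,np.c_[u.ravel(),v.ravel()])
    return (o+d*c['range_z'].reshape(-1,1)).reshape(480,640,3)
def proj(c,P):
    E=np.linalg.inv(c['extrinsics']); q=np.atleast_2d(P)@E[:3,:3].T+E[:3,3]; s=q[:,:2]/q[:,2:]
    s=s*(1+c['k1']*(s**2).sum(1,keepdims=True)); return s*[c['fx'],c['fy']]+[c['cx'],c['cy']]
E
python3 - <<'E'
from h import *
for n in('top','scene'):
    c=snap(n,n+'0'); print(n,c['fx'],c['k1'],c['extrinsics'].round(3).tolist(),(c['range_z']>0).mean())
s=robot.get_state();print(s)
E
```

```text
pics
top 519.8586746558726 -0.12340437007798132 [[0.017, -0.996, 0.085, 0.436], [-1.0, -0.016, 0.012, -0.023], [-0.01, -0.086, -0.996, 1.51], [0.0, 0.0, 0.0, 1.0]] 0.9961360677083333
scene 526.3244854017626 0.03155508765836266 [[0.56, -0.557, 0.614, -0.148], [-0.829, -0.375, 0.415, -0.481], [-0.001, -0.741, -0.671, 0.871], [0.0, 0.0, 0.0, 1.0]] 0.9960807291666667
{'time_s': 0.1, 'joint_pos': array([ 1.05199770e+00,  3.42635929e-01,  1.52490811e+00, -4.51300687e-06,
        1.27542387e+00, -1.46005393e-01]), 'qd': array([-1.23866228e-03, -1.96426428e-03, -1.89069822e-03, -1.16402702e-03,
        3.85055369e-05,  3.19041569e-05]), 'effort': array([ 2.70729142e-03, -4.32005453e+01, -2.44695604e+01,  7.18654110e-02,
        5.25799161e-02, -4.54831240e-05]), 'tool_pos': array([0.19101486, 0.48862589, 0.22612803]), 'tcp_rot': array([[-9.31314048e-01,  3.64216535e-01, -6.78156240e-04],
       [ 3.64217114e-01,  9.31313300e-01, -1.19643897e-03],
       [ 1.95813069e-04, -1.36125653e-03, -9.99999054e-01]]), 'contact_force': array([-0.75870182,  0.47506521, -0.23167479]), 'ft_torque': array([0.00311488, 0.00932734, 0.01124565]), 'finger_force': 0.0, 'width': 0.9999483312783736}
```

View pics/top0.png

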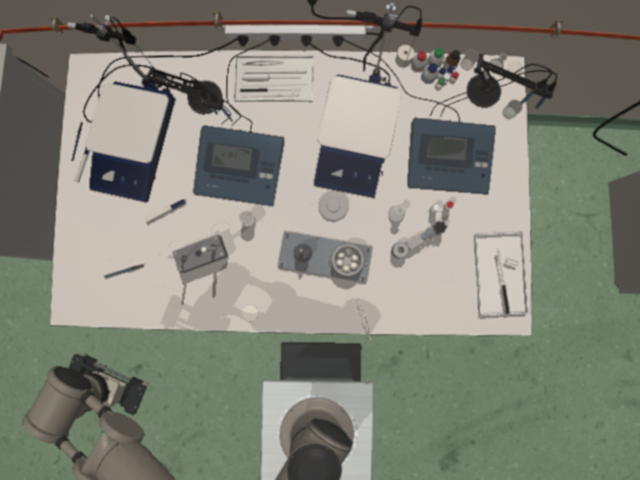

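View pics/scene0.png

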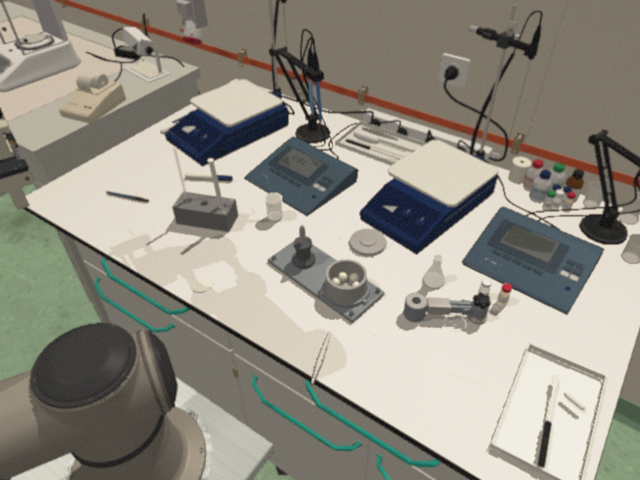

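The top view shows the stand at about (201,255), pillar (303,252), jar (347,261), lever hub (401,250) with knob (440,228), and lid (334,206). In the scene view the rods stand at (180,165) and (214,180). Next I enlarge these areas.

Run:
```python
from h import *
t=cv2.imread('pics/top0.png');s=cv2.imread('pics/scene0.png')
a=[cv2.resize(i,(400,300),interpolation=cv2.INTER_CUBIC) for i in (t[215:305,160:280],t[215:305,270:390],t[185:275,370:490],s[130:250,140:300])]
cv2.imwrite('pics/z0.png',np.vstack([np.hstack(a[:2]),np.hstack(a[2:])]))
b=[cv2.resize(i,(400,300),interpolation=cv2.INTER_CUBIC) for i in (s[210:330,260:420],s[250:340,390:510])]
cv2.imwrite('pics/z1.png',np.hstack(b))
```

```text
(no output)
```

View pics/z0.png

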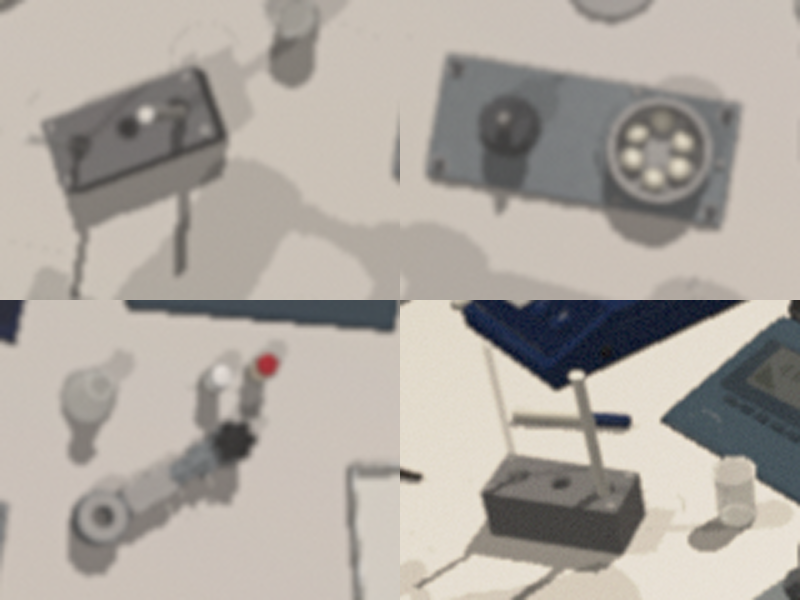

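View pics/z1.png

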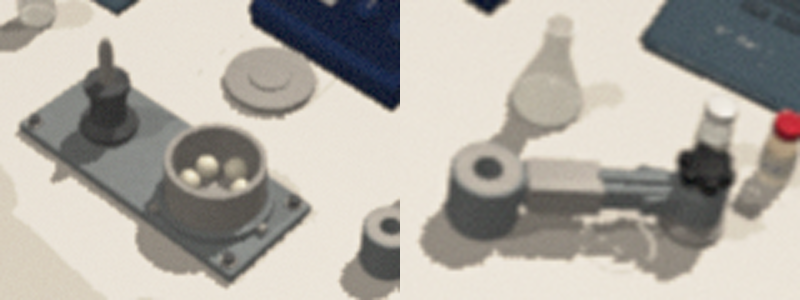

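The enlargements show the white rod in the right-hand (‑y) hole, six balls in a ring in the jar (one shaded), and the lever's hub at lower left with the flats beside it. Bottles stand just behind the knob and the flask is near the hub. Now I measure.

Run:
```python
from h import *
np.set_printoptions(precision=4,suppress=True)
def comp(c,m,box):
    u0,v0,u1,v1=box; k=np.zeros((480,640),np.uint8); k[v0:v1,u0:u1]=m[v0:v1,u0:u1]
    n,l,st,ce=cv2.connectedComponentsWithStats(k); i=1+st[1:,4].argmax(); return l==i
for f,bx in(('top0',dict(stand=(160,225,240,290),plate=(270,225,385,290),jar=(325,235,375,285),hub=(380,230,422,265),flats=(405,225,440,262),knob=(428,215,452,240))),
            ('scene0',dict(stand=(165,180,245,235),plate=(260,230,390,320),jar=(320,250,375,310),hub=(398,285,432,325),flats=(420,285,475,320),knob=(465,285,496,320)))):
    c=load(f);P=cloud(c);z=P[...,2];print(f)
    for n,(lo,hi) in dict(stand=(.048,.064),plate=(.007,.018),jar=(.055,.068),hub=(.038,.051),flats=(.037,.047),knob=(.05,.066)).items():
        m=comp(c,(z>lo)&(z<hi),bx[n]); q=P[m]
        r=cv2.minAreaRect((q[:,:2]*1000).astype(np.float32)); e=cv2.minEnclosingCircle((q[:,:2]*1000).astype(np.float32))
        print(n,len(q),'z',np.median(q[:,2]),'rect',np.array(r[0]),np.array(r[1]),round(r[2],1),'circ',np.array(e[0]),round(e[1],1),'mean',q[:,:2].mean(0)*1000)
    # tall things
    m=(z>.09)&(P[...,0]>.2)&(P[...,0]<.65)&(abs(P[...,1])<.45)
    n,l,st,ce=cv2.connectedComponentsWithStats(m.astype(np.uint8))
    for i in range(1,n):
        if st[i,4]>3:
            q=P[l==i]; t=q[q[:,2].argmax()]; print('tall',st[i],q.mean(0),'top',t)
```

```text
top0
stand 924 z 0.05407021888781827 rect [512.0389 341.8529] [ 65.285  141.3198] 20.6 circ [511.1216 342.4205] 75.9 mean [512.1272 340.8163]
plate 1554 z 0.011714852544732701 rect [515.9167  19.3354] [192.0866 108.1148] 81.0 circ [516.9116  17.6029] 108.1 mean [517.1057  32.0459]
jar 197 z 0.061097044351779095 rect [500.2669 -79.4484] [84.0116 83.8551] 1.1 circ [500.5558 -79.4747] 43.9 mean [500.2881 -80.5247]
hub 295 z 0.0430942335952913 rect [ 541.6808 -253.2783] [43.9903 94.0129] 22.3 circ [ 546.3845 -251.7517] 48.2 mean [ 542.3892 -247.8803]
flats 245 z 0.041381151678307804 rect [ 563.0259 -284.5007] [ 31.5852 121.0382] 35.7 circ [ 559.5701 -286.9817] 61.6 mean [ 561.7697 -282.8319]
knob 106 z 0.05817887883397865 rect [ 597.7188 -342.5761] [32.4372 35.5584] 58.3 circ [ 597.4116 -342.551 ] 19.4 mean [ 598.1948 -342.9191]
tall [201 247  12   5  51] [0.5176 0.2916 0.1607] top [0.5153 0.292  0.2024]
tall [298 249   6   5  24] [0.5201 0.0483 0.1106] top [0.5194 0.0518 0.1207]
tall [166 254  16   5  47] [0.4967 0.3815 0.1584] top [0.4954 0.3824 0.2105]
tall [ 65 373  43  35 783] [0.22
[... 725 characters left out ...]
255 rect [ 533.3413 -233.3792] [48.4618 53.3698] 27.5 circ [ 535.6011 -233.6189] 28.4 mean [ 532.2894 -233.0918]
flats 558 z 0.0424185036604805 rect [ 560.8713 -284.4258] [ 40.3076 108.9265] 27.9 circ [ 559.3848 -284.5094] 56.4 mean [ 559.666 -279.852]
knob 214 z 0.05900849312337986 rect [ 597.9054 -341.8206] [34.0196 38.8237] 69.5 circ [ 598.4293 -339.9068] 19.9 mean [ 595.7155 -341.41  ]
tall [  0 120  10  12  62] [0.2046 0.4372 0.3909] top [0.2058 0.4303 0.395 ]
tall [172 147  14  44 159] [0.494  0.383  0.1549] top [0.4927 0.3849 0.212 ]
tall [208 159  13  39 206] [0.5166 0.2934 0.1492] top [0.5116 0.2915 0.202 ]
tall [299 225   7  14  69] [0.5185 0.0475 0.106 ] top [0.5214 0.0484 0.1217]
```

```bash
cat > m.py <<'E'
from h import *
np.set_printoptions(precision=4,suppress=True)
def axis(ms):
    # ms: list of (camera, mask) -> line by intersection of two viewing planes through the mask midlines
    N=[]
    for c,m in ms:
        v,u=np.nonzero(m); vx,vy,x0,y0=cv2.fitLine(np.c_[u,v].astype(np.float32),cv2.DIST_HUBER,0,.01,.01).ravel()
        o,d=ray(c,[[x0-10*vx,y0-10*vy],[x0+10*vx,y0+10*vy]]); n=np.cross(*d); n/=np.linalg.norm(n); N.append((n,n@o))
    D=np.cross(N[0][0],N[1][0]); D/=np.linalg.norm(D); D*=np.sign(D[2])
    p=np.linalg.solve(np.array([N[0][0],N[1][0],[0,0,1]]),[N[0][1],N[1][1],.1]); return p,D
def circ(q):
    A=np.c_[2*q,np.ones(len(q))]; s=np.linalg.lstsq(A,(q**2).sum(1),rcond=None)[0]; return s[:2],np.sqrt(s[2]+s[:2]@s[:2])
E
python3 - <<'E'
from m import *
T,S=load('top0'),load('scene0'); PT,PS=cloud(T),cloud(S)
def near(P,xy,r,lo,hi): return (np.hypot(P[...,0]-xy[0],P[...,1]-xy[1])<r)&(P[...,2]>lo)&(P[...,2]<hi)
for n,xy,lo,hi in(('rod',(.520,.295),.075,.19),('glass',(.495,.383),.075,.2),('pillar',(.5195,.0485),.085,.115)):
    ms=[near(PT,xy,.035,lo,hi),near(PS,xy,.035,lo,hi)]
    p,D=axis([(T,ms[0]),(S,ms[1])]); f=lambda z:p+D*(z-.1)/D[2]
    print(n,[m.sum() for m in ms],D,'z.055',f(.055)[:2],'.1',f(.1)[:2],'.12',f(.12)[:2],'.2',f(.2)[:2])
    for P,m in zip((PT,PS),ms):
        q=P[m]; a=np.polyfit(q[:,2],q[:,:2],1); print('   cloud slope',a[0],'at .19',a[0]*.19+a[1])
# circles: rim & hub outlines per camera from the high-z mask
for f,c,P in(('T',T,PT),('S',S,PS)):
    for n,xy,R,lo,hi,zz in(('rim',(.5,-.0795),.06,.052,.075,.062),('hub',(.533,-.233),.03,.036,.055,.044),('knob',(.598,-.342),.03,.05,.07,.058),('lid',(.66,-.03),.08,.006,.03,.013),('flask',(.6,-.235),.06,.015,.1,.04),('things',(.62,-.34),.06,.062,.12,.07)):
        m=near(P,xy,R,lo,hi).astype(np.uint8); 
        if m.sum()<10: print(f,n,'none');continue
        ct=max(cv2.findContours(m,cv2.RETR_EXTERNAL,cv2.CHAIN_APPROX_NONE)[0],key=cv2.contourArea).reshape(-1,2)
        w=onplane(c,ct,zz)[:,:2]; q=P[m>0]; print(f,n,m.sum(),'circ',*circ(w),'ext',q.min(0),q.max(0))
    # bar/flat direction
    a=np.array([.533,-.233]);b=np.array([.598,-.342]);d=(b-a)/np.linalg.norm(b-a);r=P[...,:2]-a;s=r@d;t=r@np.array([-d[1],d[0]])
    for lo,hi in((.03,.064),(.075,.1)):
        m=(s>lo)&(s<hi)&(abs(t)<.03)&(P[...,2]>.034)&(P[...,2]<.05); print(f,'bar',m.sum(),'t mean',t[m].mean(),'t ext',t[m].min(),t[m].max(),'s-t slope',np.polyfit(s[m],t[m],1),np.median(P[...,2][m]))
E
```

```text
rod [np.int64(37), np.int64(197)] [-0.0634 -0.0272  0.9976] z.055 [0.5247 0.2987] .1 [0.5218 0.2975] .12 [0.5206 0.2969] .2 [0.5155 0.2948]
   cloud slope [-0.0726 -0.0531] at .19 [0.5158 0.2884]
   cloud slope [-0.0778 -0.0493] at .19 [0.5132 0.2911]
glass [np.int64(44), np.int64(154)] [-0.0048 -0.0104  0.9999] z.055 [0.4979 0.3885] .1 [0.4977 0.388 ] .12 [0.4976 0.3878] .2 [0.4972 0.387 ]
   cloud slope [-0.0029  0.0146] at .19 [0.4964 0.3818]
   cloud slope [-0.0037 -0.0065] at .19 [0.4941 0.3828]
pillar [np.int64(16), np.int64(72)] [-0.0877 -0.1121  0.9898] z.055 [0.5238 0.0533] .1 [0.5198 0.0482] .12 [0.518  0.0459] .2 [0.5109 0.0368]
   cloud slope [0.1188 0.3256] at .19 [0.5297 0.0752]
   cloud slope [0.03   0.0246] at .19 [0.5207 0.0495]
T rim 206 circ [ 0.5003 -0.0792] 0.04252569090472535 ext [ 0.4581 -0.1216  0.052 ] [ 0.5424 -0.0374  0.0711]
T hub 203 circ [ 0.5336 -0.2335] 0.023750214504647302 ext [ 0.5086 -0.2617  0.0361] [ 0.5573 -0.2072  0.052 ]
T knob 107 circ [ 0.5982 -0.3427] 0.01536309067437072 ext [ 0.5825 -0.3619  0.0503] [ 0.6147 -0.3232  0.0668]
T lid 656 circ 
[... 817 characters left out ...]
 circ [ 0.5962 -0.3412] 0.017955311329918722 ext [ 0.5801 -0.3596  0.0507] [ 0.6167 -0.3226  0.0638]
S lid 940 circ [ 0.6737 -0.0355] 0.0520171554101829 ext [ 0.6161 -0.1029  0.0062] [0.7192 0.0353 0.03  ]
S flask 649 circ [ 0.6398 -0.22  ] 0.034735298362795916 ext [ 0.5402 -0.2896  0.015 ] [ 0.6522 -0.2013  0.0796]
S things 15 circ [ 0.5921 -0.342 ] 0.002751463517502136 ext [ 0.588  -0.3491  0.0621] [ 0.6104 -0.3278  0.0638]
S bar 207 t mean -0.00153943781364783 t ext -0.013713884538685025 0.014643581724568436 s-t slope [ 0.0343 -0.0031] 0.042321162857124395
S bar 126 t mean -0.00198462242953686 t ext -0.014612645306712496 0.018574712753551503 s-t slope [ 0.046  -0.0061] 0.04078985895503917
```

```bash
cat > go.py <<'E'
import sys,numpy as np
from bench import robot
s=robot.get_state(); R,p=s['tcp_rot'],s['tool_pos']
def show(x=None,y=None,z=None,a=None):
    print('t %.2f tcp %s yaw %.2f tilt(z) %s F %s w %.4f ff %.1f'%(s['time_s'],p.round(4),np.degrees(np.arctan2(R[1,1],R[0,1])),R[:,2].round(4),s['contact_force'].round(1),s['width'],s['finger_force']))
    if x is not None:
        d=R.T@(np.array([x,y,z])-p)/.06; da=(a-np.degrees(np.arctan2(R[1,1],R[0,1]))+180)%360-180
        Y=R[:,1];xx=np.array([-np.sin(np.radians(a)),np.cos(np.radians(a)),0]); G=np.c_[xx,[np.cos(np.radians(a)),np.sin(np.radians(a)),0],[0,0,-1]]
        import cv2; print('lin units',d.round(3),'rot units',(cv2.Rodrigues(R.T@G)[0].ravel()/np.radians(6)).round(3))
show(*map(float,sys.argv[1:]))
E
python3 -m jog '[{"claw":1,"linear":[0,0,-0.8],"rot":[0,0,0]},{"claw":1,"linear":[-0.6,-0.1,0],"rot":[0,0,0]},{"claw":1,"linear":[-0.72,-0.1,0],"rot":[0,0,0]},{"claw":1,"linear":[-0.72,-0.1,0],"rot":[0,0,0]},{"claw":1,"linear":[-0.72,-0.1,0],"rot":[0,0,0]}]'
python3 -m jog '[{"claw":1,"linear":[-0.72,-0.1,0],"rot":[0,0,0]},{"claw":1,"linear":[-0.72,-0.1,0],"rot":[0,0,0]},{"claw":1,"linear":[-0.72,-0.1,0],"rot":[0,0,0]},{"claw":1,"linear":[-0.72,-0.1,0],"rot":[0,0,0]},{"claw":1,"linear":[-0.72,-0.1,0],"rot":[0,0,0]}]'
python3 -m jog '[{"claw":1,"linear":[0,0,0],"rot":[0,0,1]},{"claw":1,"linear":[0,0,0],"rot":[0,0,1]},{"claw":1,"linear":[0,0,0],"rot":[0,0,1]},{"claw":1,"linear":[0,0,0],"rot":[0,0,1]},{"claw":1,"linear":[0,0,0],"rot":[0,0,1]}]'
python3 -m jog '[{"claw":1,"linear":[0,0,0],"rot":[0,0,1]},{"claw":1,"linear":[0,0,0],"rot":[0,0,1]},{"claw":1,"linear":[0,0,0],"rot":[0,0,0.9]},{"claw":1,"linear":[0,0,0],"rot":[0,0,0]},{"claw":1,"linear":[0,0,0],"rot":[0,0,0]}]'
python3 go.py .5275 .2995 .16 21
```

```text
time_s: 0.72
tool_pos: [0.3376, 0.4054, 0.2744]
tcp_rot: [[-0.931, 0.364, -0.001], [0.364, 0.931, -0.0], [0.0, -0.001, -1.0]]
contact_force: [0.1, 0.4, -0.3]
width: 1.001
finger_force: 0.0
time_s: 1.35
tool_pos: [0.5279, 0.2988, 0.2743]
tcp_rot: [[-0.931, 0.364, -0.001], [0.364, 0.931, -0.0], [0.001, -0.0, -1.0]]
contact_force: [0.6, -0.5, 0.8]
width: 1.002
finger_force: 0.0
time_s: 1.98
tool_pos: [0.5267, 0.2996, 0.2742]
tcp_rot: [[-0.622, 0.783, -0.001], [0.783, 0.622, -0.0], [0.0, -0.001, -1.0]]
contact_force: [-0.0, -0.1, 0.2]
width: 0.996
finger_force: 0.0
time_s: 2.6
tool_pos: [0.5268, 0.2996, 0.2745]
tcp_rot: [[-0.364, 0.931, -0.001], [0.931, 0.364, -0.0], [0.0, -0.001, -1.0]]
contact_force: [-0.1, 0.1, 0.7]
width: 1.001
finger_force: 0.0
t 2.60 tcp [0.5268 0.2996 0.2745] yaw 21.34 tilt(z) [-5.e-04 -1.e-04 -1.e+00] F [-0.1  0.1  0.7] w 1.0009 ff 0.0
lin units [-0.006  0.01   1.908] rot units [-0.005 -0.001  0.057]
```

```bash
python3 -m jog '[{"claw":1,"linear":[0,0,0.5],"rot":[0,0,0]},{"claw":1,"linear":[0,0,0.5],"rot":[0,0,0]},{"claw":1,"linear":[0,0,0.5],"rot":[0,0,0]},{"claw":1,"linear":[0,0,0.37],"rot":[0,0,0]},{"claw":1,"linear":[0,0,0],"rot":[0,0,0]}]' | tail -5
python3 -m jog '[{"claw":-1,"linear":[0,0,0],"rot":[0,0,0]},{"claw":-1,"linear":[0,0,0],"rot":[0,0,0]},{"claw":-1,"linear":[0,0,0],"rot":[0,0,0]},{"claw":-1,"linear":[0,0,0],"rot":[0,0,0]},{"claw":-1,"linear":[0,0,0],"rot":[0,0,0]}]' 55
python3 -m jog '[{"claw":-1,"linear":[0,0,0],"rot":[0,0,0]},{"claw":-1,"linear":[0,0,0],"rot":[0,0,0]},{"claw":-1,"linear":[0,0,0],"rot":[0,0,0]},{"claw":-1,"linear":[0,0,0],"rot":[0,0,0]},{"claw":-1,"linear":[0,0,0],"rot":[0,0,0]}]'
python3 - <<'E'
from h import *
snap('scene','scene1');snap('top','top1')
E
python3 go.py
```

```text
tool_pos: [0.5259, 0.2992, 0.1608]
tcp_rot: [[-0.363, 0.932, -0.004], [0.932, 0.363, -0.002], [-0.0, -0.004, -1.0]]
contact_force: [0.2, -0.2, 0.3]
width: 0.999
finger_force: 0.0
time_s: 3.85
tool_pos: [0.527, 0.2997, 0.1627]
tcp_rot: [[-0.362, 0.932, 0.0], [0.932, 0.362, 0.0], [0.0, 0.0, -1.0]]
contact_force: [0.5, -0.0, -0.7]
width: 0.507
finger_force: 0.0
time_s: 4.47
tool_pos: [0.5269, 0.2997, 0.1625]
tcp_rot: [[-0.362, 0.932, -0.0], [0.932, 0.362, 0.0], [0.0, -0.0, -1.0]]
contact_force: [-0.3, -0.8, -0.1]
width: 0.121
finger_force: 55.0
t 4.58 tcp [0.5269 0.2997 0.1625] yaw 21.24 tilt(z) [-0.  0. -1.] F [-0.5 -0.2  0.4] w 0.1144 ff 55.0
```

```bash
python3 -m jog '[{"claw":-1,"linear":[0,0,-0.2],"rot":[0,0,0]},{"claw":-1,"linear":[0,0,-0.45],"rot":[0,0,0]},{"claw":-1,"linear":[0,0,-0.5],"rot":[0,0,0]},{"claw":-1,"linear":[0,0,-0.55],"rot":[0,0,0]},{"claw":-1,"linear":[0,0,-0.5],"rot":[0,0,0]}]' 
python3 -m jog '[{"claw":-1,"linear":[0,0,0],"rot":[0,0,0]},{"claw":-1,"linear":[0,-0.25,0],"rot":[0,0,0]},{"claw":-1,"linear":[0,-0.25,0],"rot":[0,0,0]},{"claw":-1,"linear":[0,0,0],"rot":[0,0,0]},{"claw":-1,"linear":[0,0,0],"rot":[0,0,0]}]' >/dev/null
python3 go.py
python3 - <<'E'
from m import *
c=robot.get_state()['tool_pos']
T=snap('top','top2');S=snap('scene','scene2')
cv2.imwrite('pics/c2.png',cv2.resize(cv2.imread('pics/scene2.png')[60:300,130:450],(800,600)))
for k,C in(('T',T),('S',S)):
    P=cloud(C);m=(np.hypot(P[...,0]-c[0],P[...,1]-c[1])<.04)&(P[...,2]<c[2]-.015)&(P[...,2]>c[2]-.16)
    q=P[m];print(k,m.sum())
    if m.sum()>10:
        a=np.polyfit(q[:,2],q[:,:2],1);print('slope',a[0],'at z tip',a[0]*(c[2]-.15)+a[1],'zmin',q[:,2].min())
E
```

```text
time_s: 5.2
tool_pos: [0.5269, 0.2997, 0.2968]
tcp_rot: [[-0.362, 0.932, 0.001], [0.932, 0.362, 0.001], [0.0, 0.001, -1.0]]
contact_force: [0.9, 0.7, -0.5]
width: 0.118
finger_force: 55.0
t 5.83 tcp [0.4992 0.2889 0.2942] yaw 21.24 tilt(z) [-3.e-04 -1.e-04 -1.e+00] F [ 0.6  0.1 -0.6] w 0.1200 ff 55.0
T 25
slope [ 0.0444 -0.0376] at z tip [0.4981 0.2849] zmin 0.14461677474137424
S 286
slope [ 0.0051 -0.0245] at z tip [0.4957 0.287 ] zmin 0.1436094500482321
```

View pics/c2.png

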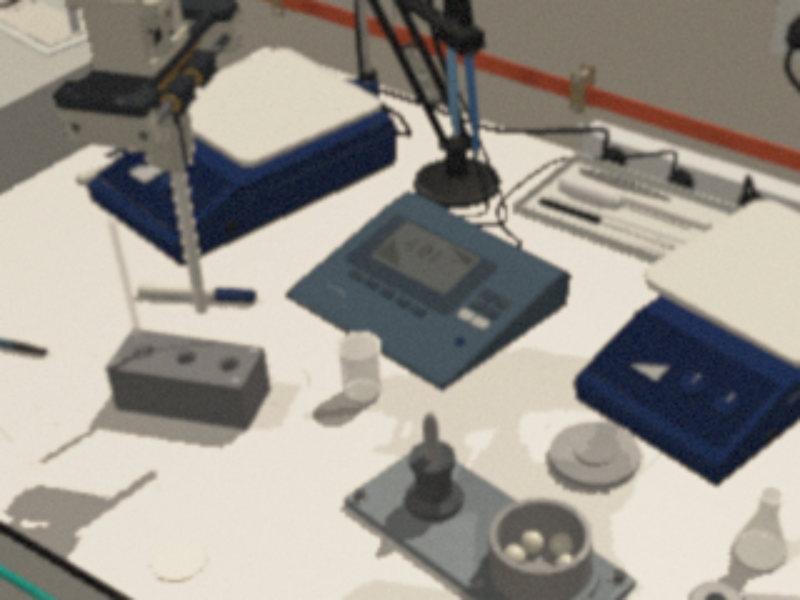

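```bash
python3 -m jog '[{"claw":-1,"linear":[-0.3,-0.12,0],"rot":[0,0,0]},{"claw":-1,"linear":[-0.6,-0.23,0],"rot":[0,0,0]},{"claw":-1,"linear":[-0.6,-0.23,0],"rot":[0,0,0]},{"claw":-1,"linear":[-0.6,-0.23,0],"rot":[0,0,0]},{"claw":-1,"linear":[-0.6,-0.23,0],"rot":[0,0,0]}]' >/dev/null
python3 -m jog '[{"claw":-1,"linear":[-0.6,-0.23,0],"rot":[0,0,0]},{"claw":-1,"linear":[-0.6,-0.23,0],"rot":[0,0,0]},{"claw":-1,"linear":[-0.6,-0.23,0],"rot":[0,0,0]},{"claw":-1,"linear":[-0.6,-0.24,0],"rot":[0,0,0]},{"claw":-1,"linear":[-0.6,-0.24,0],"rot":[0,0,0]}]' >/dev/null
python3 -m jog '[{"claw":-1,"linear":[-0.3,-0.12,0],"rot":[0,0,0]},{"claw":-1,"linear":[0,0,0.4],"rot":[0,0,0]},{"claw":-1,"linear":[0,0,0.4],"rot":[0,0,0]},{"claw":-1,"linear":[0,0,0],"rot":[0,0,0]},{"claw":-1,"linear":[0,0,0],"rot":[0,0,0]}]' >/dev/null
python3 go.py .5 -.081 .2 21.3
python3 - <<'E'
from m import *
c=robot.get_state()['tool_pos']
T=snap('top','top3');S=snap('scene','scene3')
# balls: bright in jar, first top picture, and rod now
I=cv2.resize(cv2.imread('pics/scene3.png')[180:330,250:450],(800,600));cv2.imwrite('pics/c3.png',I)
T0=load('top0');g=T0['pixels'].astype(float);hsv=cv2.cvtColor(T0['pixels'],cv2.COLOR_RGB2HSV)
u,v=proj(T0,[[.5,-.0795,.028]])[0]
yy,xx=np.mgrid[0:480,0:640];m=((np.hypot(xx-u,yy-v)<12)&(g.mean(2)>150)).astype(np.uint8)
n,l,st,ce=cv2.connectedComponentsWithStats(m)
for i in range(1,n):
    if st[i,4]>3: print('ball',st[i,4],(onplane(T0,[ce[i]],.032)[0,:2]-[.5,-.0795])*1000)
P=cloud(S);m=(np.hypot(P[...,0]-c[0],P[...,1]-c[1])<.03)&(P[...,2]<c[2]-.02)&(P[...,2]>.075)
q=P[m];a=np.polyfit(q[:,2],q[:,:2],1);print(m.sum(),'slope',a[0],'at z .1',a[0]*.1+a[1])
E
```

```text
t 7.80 tcp [ 0.4994 -0.0974  0.2475] yaw 21.26 tilt(z) [ 1.3e-03 -3.0e-04 -1.0e+00] F [-0.2  0.3  0.3] w 0.1203 ff 55.0
lin units [0.251 0.107 0.791] rot units [ 0.01   0.007 -0.007]
ball 17 [16.4792 16.5906]
ball 22 [  9.9626 -21.0904]
ball 93 [-10.5213  -5.8933]
ball 25 [-4.4499 20.0506]
291 slope [ 0.0018 -0.0245] at z .1 [ 0.4956 -0.0974]
```

View pics/c3.png

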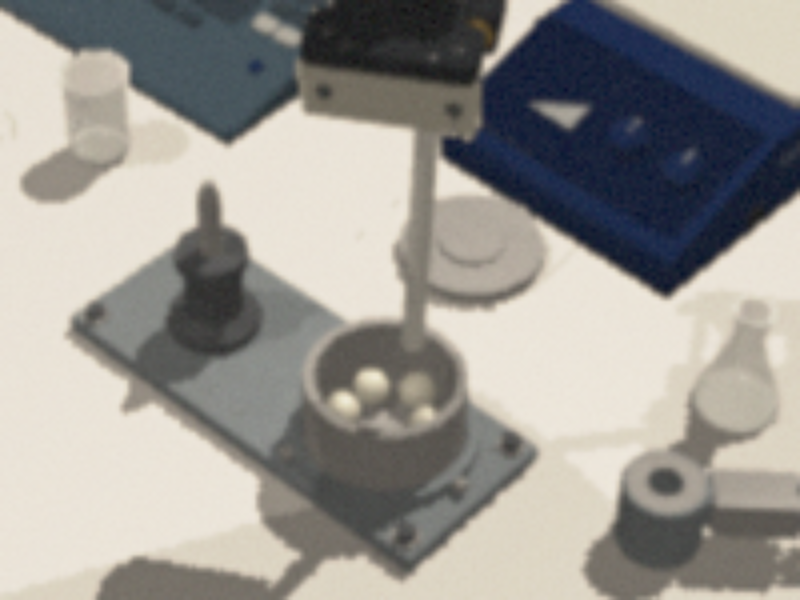

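The rod hangs vertical over the jar at (412,345) in the crop, with balls ringed round a free middle. I centre it and go down.

```bash
python3 -m jog '[{"claw":-1,"linear":[0.115,0.05,0],"rot":[0,0,0]},{"claw":-1,"linear":[0.115,0.05,0],"rot":[0,0,0]},{"claw":-1,"linear":[0,0,0.3],"rot":[0,0,0]},{"claw":-1,"linear":[0,0,0.3],"rot":[0,0,0]},{"claw":-1,"linear":[0,0,0.3],"rot":[0,0,0]}]' >/dev/null
python3 -m jog '[{"claw":-1,"linear":[0,0,0.2],"rot":[0,0,0]},{"claw":-1,"linear":[0,0,0.1],"rot":[0,0,0]},{"claw":-1,"linear":[0,0,0],"rot":[0,0,0]},{"claw":-1,"linear":[0,0,0],"rot":[0,0,0]},{"claw":-1,"linear":[0,0,0],"rot":[0,0,0]}]'
python3 go.py .5 -.0825 .175 21.3
```

```text
time_s: 9.15
tool_pos: [0.4999, -0.0824, 0.175]
tcp_rot: [[-0.362, 0.932, 0.001], [0.932, 0.362, -0.0], [-0.001, 0.001, -1.0]]
contact_force: [-0.0, 0.5, -0.1]
width: 0.118
finger_force: 55.0
t 9.15 tcp [ 0.4999 -0.0824  0.175 ] yaw 21.24 tilt(z) [ 1.e-03 -2.e-04 -1.e+00] F [-0.   0.5 -0.1] w 0.1184 ff 55.0
lin units [-0.001  0.     0.   ] rot units [ 0.008  0.005 -0.01 ]
```

```bash
python3 -m jog '[{"claw":-1,"linear":[0.072,0.042,0],"rot":[0,0,0]},{"claw":-1,"linear":[0.072,0.042,0],"rot":[0,0,0]},{"claw":-1,"linear":[0.072,0.042,0],"rot":[0,0,0]},{"claw":-1,"linear":[0.072,0.042,0],"rot":[0,0,0]},{"claw":-1,"linear":[0,0,0],"rot":[0,0,0]}]' | grep -E 'pos|contact'
python3 -m jog '[{"claw":-1,"linear":[-0.066,0.081,0],"rot":[0,0,0]},{"claw":-1,"linear":[-0.087,0.057,0],"rot":[0,0,0]},{"claw":-1,"linear":[-0.101,0.027,0],"rot":[0,0,0]},{"claw":-1,"linear":[-0.104,-0.005,0],"rot":[0,0,0]},{"claw":-1,"linear":[-0.097,-0.037,0],"rot":[0,0,0]}]' | grep -E 'pos|contact'
python3 -m jog '[{"claw":-1,"linear":[-0.081,-0.066,0],"rot":[0,0,0]},{"claw":-1,"linear":[-0.057,-0.087,0],"rot":[0,0,0]},{"claw":-1,"linear":[-0.027,-0.101,0],"rot":[0,0,0]},{"claw":-1,"linear":[0.005,-0.104,0],"rot":[0,0,0]},{"claw":-1,"linear":[0.037,-0.097,0],"rot":[0,0,0]}]' | grep -E 'pos|contact'
python3 -c "
from h import *
snap('scene','scene4');cv2.imwrite('pics/c4.png',cv2.resize(cv2.imread('pics/scene4.png')[235:325,295:415],(800,600)))"
```

```text
tool_pos: [0.5034, -0.0626, 0.1748]
contact_force: [1.1, -1.4, -0.0]
tool_pos: [0.519, -0.0849, 0.174]
contact_force: [-5.0, 2.3, -0.3]
tool_pos: [0.4969, -0.1021, 0.1748]
contact_force: [1.3, 4.6, -1.2]
```

View pics/c4.png

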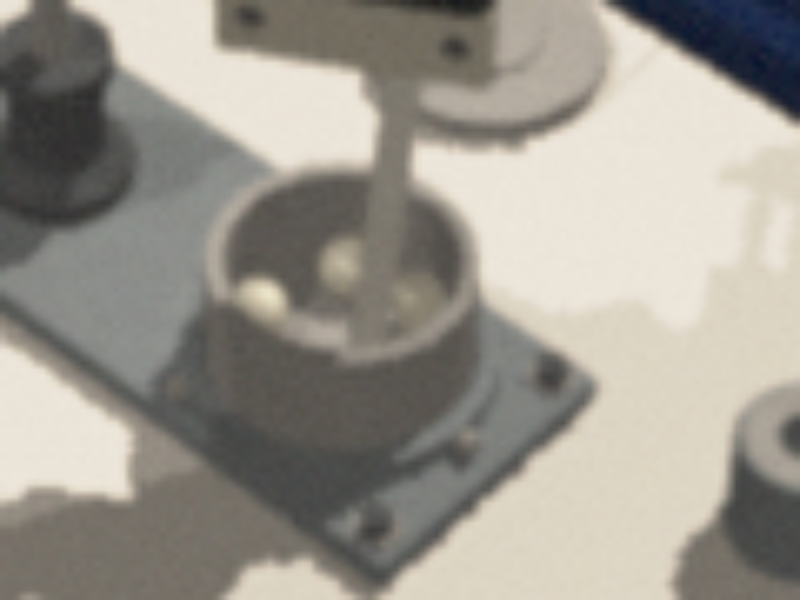

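Run:
```python
from m import *
S=load('scene4');P=cloud(S);c=np.array([.4969,-.1021])
f=lambda x,y:(295+x*.15,235+y*.15)
for n,(x,y) in dict(b1=(262,290),b2=(342,262),b3=(418,298)).items():
    u,v=map(round,f(x,y)); print(n,np.median(P[v-1:v+2,u-1:u+2].reshape(-1,3),0))
m=(np.hypot(P[...,0]-c[0],P[...,1]-c[1])<.035)&(P[...,2]<.145)&(P[...,2]>.072)
q=P[m];a=np.polyfit(q[:,2],q[:,:2],1);print(m.sum(),'slope',a[0],'at z .024',a[0]*.024+a[1])
```

```text
b1 [ 0.4952 -0.0509  0.0386]
b2 [ 0.5217 -0.0663  0.0357]
b3 [ 0.521  -0.0977  0.0355]
146 slope [ 0.0219 -0.0726] at z .024 [ 0.4899 -0.0934]
```

```bash
python3 -m jog '[{"claw":-1,"linear":[0.03,-0.081,0],"rot":[0,0,0]},{"claw":-1,"linear":[0.096,-0.057,0],"rot":[0,0,0]},{"claw":-1,"linear":[0.121,-0.027,0],"rot":[0,0,0]},{"claw":-1,"linear":[0.125,0.005,0],"rot":[0,0,0]},{"claw":-1,"linear":[0.116,0.037,0],"rot":[0,0,0]}]' 60 | grep -E 'pos|contact'
python3 -m jog '[{"claw":-1,"linear":[0.097,0.066,0],"rot":[0,0,0]},{"claw":-1,"linear":[0.068,0.087,0],"rot":[0,0,0]},{"claw":-1,"linear":[0.032,0.101,0],"rot":[0,0,0]},{"claw":-1,"linear":[-0.006,0.104,0],"rot":[0,0,0]},{"claw":-1,"linear":[-0.044,0.097,0],"rot":[0,0,0]}]' | grep -E 'pos|contact'
cat > look.py <<'E'
from m import *
import sys
c=robot.get_state()['tool_pos'];S=snap('scene',sys.argv[1]);P=cloud(S)
m=(np.hypot(P[...,0]-c[0],P[...,1]-c[1])<.035)&(P[...,2]<.145)&(P[...,2]>.075)
q=P[m];a=np.polyfit(q[:,2],q[:,:2],1);print(m.sum(),'slope',a[0],'tip rel centre mm',(a[0]*.024+a[1]+[.003,.003]-[.5,-.0795])*1000,'tcp rel',(c[:2]-[.5,-.0795])*1000)
g=cv2.cvtColor(S['pixels'],cv2.COLOR_RGB2HSV);pix=S['pixels'].astype(float)
J=(np.hypot(P[...,0]-.5,P[...,1]+.0795)<.036)&(P[...,2]>.028)&(P[...,2]<.043)
n,l,st,ce=cv2.connectedComponentsWithStats(J.astype(np.uint8))
for i in range(1,n):
    if st[i,4]>5: print('blob',st[i,4],(P[l==i].mean(0)-[.5,-.0795,0])*1000)
E
python3 look.py scene5
```

```text
tool_pos: [0.4828, -0.0794, 0.1763]
contact_force: [5.3, -2.4, 0.4]
tool_pos: [0.5016, -0.0604, 0.1745]
contact_force: [0.1, -3.8, -0.9]
146 slope [-0.0036  0.0081] tip rel centre mm [ 1.5572 15.6543] tcp rel [ 1.5732 19.1247]
blob 133 [ 7.6445 17.2074 34.7907]
blob 60 [ 22.0575 -14.2653  34.9433]
```

```bash
python3 -m jog '[{"claw":-1,"linear":[-0.089,0.085,0],"rot":[0,0,0]},{"claw":-1,"linear":[-0.117,0.06,0],"rot":[0,0,0]},{"claw":-1,"linear":[-0.136,0.028,0],"rot":[0,0,0]},{"claw":-1,"linear":[-0.14,-0.005,0],"rot":[0,0,0]},{"claw":-1,"linear":[-0.131,-0.039,0],"rot":[0,0,0]}]' | grep -E 'pos|contact'
python3 look.py scene6
python3 -m jog '[{"claw":-1,"linear":[-0.109,-0.069,0],"rot":[0,0,0]},{"claw":-1,"linear":[-0.077,-0.091,0],"rot":[0,0,0]},{"claw":-1,"linear":[-0.036,-0.106,0],"rot":[0,0,0]},{"claw":-1,"linear":[0.007,-0.109,0],"rot":[0,0,0]},{"claw":-1,"linear":[0.05,-0.102,0],"rot":[0,0,0]}]' | grep -E 'pos|contact'
python3 look.py scene7
python3 -m jog '[{"claw":-1,"linear":[0.089,-0.085,0],"rot":[0,0,0]},{"claw":-1,"linear":[0.117,-0.06,0],"rot":[0,0,0]},{"claw":-1,"linear":[0.136,-0.028,0],"rot":[0,0,0]},{"claw":-1,"linear":[0.14,0.005,0],"rot":[0,0,0]},{"claw":-1,"linear":[0.131,0.039,0],"rot":[0,0,0]}]' | grep -E 'pos|contact'
python3 look.py scene8
python3 -m jog '[{"claw":-1,"linear":[0.109,0.069,0],"rot":[0,0,0]},{"claw":-1,"linear":[0.077,0.091,0],"rot":[0,0,0]},{"claw":-1,"linear":[0.036,0.106,0],"rot":[0,0,0]},{"claw":-1,"linear":[-0.007,0.109,0],"rot":[0,0,0]},{"claw":-1,"linear":[-0.05,0.102,0],"rot":[0,0,0]}]' | grep -E 'pos|contact'
python3 look.py scene9
```

```text
tool_pos: [0.5211, -0.0903, 0.1738]
contact_force: [-3.7, 3.6, 1.0]
144 slope [ 0.0422 -0.0581] tip rel centre mm [13.9158 -1.0905] tcp rel [ 21.1439 -10.7819]
blob 91 [19.8957 -8.7444 34.8796]
blob 56 [-0.9157 27.2097 34.2962]
tool_pos: [0.5004, -0.11, 0.1752]
contact_force: [0.9, 4.9, 0.6]
141 slope [ 0.0287 -0.1223] tip rel centre mm [-5.8057 -9.232 ] tcp rel [  0.4267 -30.4818]
blob 15 [24.0358 10.0794 34.0087]
blob 56 [-1.407  26.7918 34.7056]
blob 39 [ 17.7164 -17.9647  35.984 ]
tool_pos: [0.4825, -0.0806, 0.1767]
contact_force: [6.8, -1.6, 0.5]
134 slope [-0.0105 -0.0478] tip rel centre mm [-15.4501   5.4949] tcp rel [-17.4776  -1.1137]
blob 55 [25.6957  3.6866 34.6797]
blob 53 [-2.0275 26.7237 34.9412]
blob 39 [ 18.0733 -17.8274  35.499 ]
tool_pos: [0.5005, -0.0597, 0.174]
contact_force: [-1.8, -4.4, 1.7]
151 slope [0.0035 0.0142] tip rel centre mm [-1.053  16.2122] tcp rel [ 0.4741 19.8063]
blob 54 [25.2108  3.6364 35.0166]
blob 74 [-3.8284 21.2717 35.0955]
blob 39 [ 17.6483 -18.0074  36.0738]
```

The balls barely moved in the last turn: the rod pivots in the pads and slips by inside them. I lift out and look at where they really lie.

```bash
python3 -m jog '[{"claw":-1,"linear":[-0.14,-0.05,0],"rot":[0,0,0]},{"claw":-1,"linear":[-0.14,-0.05,0],"rot":[0,0,0]},{"claw":-1,"linear":[0,0,-0.5],"rot":[0,0,0]},{"claw":-1,"linear":[0,0,-0.5],"rot":[0,0,0]},{"claw":-1,"linear":[0,0,-0.5],"rot":[0,0,0]}]' >/dev/null
python3 -m jog '[{"claw":-1,"linear":[-0.7,-0.2,0],"rot":[0,0,0]},{"claw":-1,"linear":[-0.7,-0.2,0],"rot":[0,0,0]},{"claw":-1,"linear":[-0.7,-0.2,0],"rot":[0,0,0]},{"claw":-1,"linear":[0,0,0],"rot":[0,0,0]},{"claw":-1,"linear":[0,0,0],"rot":[0,0,0]}]' >/dev/null
python3 go.py
python3 - <<'E'
from m import *
S=snap('scene','scene10');T=snap('top','top10')
t=cv2.imread('pics/top10.png')[238:283,317:377];s=cv2.imread('pics/scene10.png')[130:325,240:500]
cv2.imwrite('pics/c10.png',np.hstack([cv2.resize(t,(400,300),interpolation=cv2.INTER_CUBIC),cv2.resize(s,(400,300),interpolation=cv2.INTER_CUBIC)]))
c=robot.get_state()['tool_pos'];P=cloud(S)
m=(np.hypot(P[...,0]-c[0],P[...,1]-c[1])<.035)&(P[...,2]<c[2]-.03)&(P[...,2]>c[2]-.145)
q=P[m];a=np.polyfit(q[:,2],q[:,:2],1);print('slope',a[0],'tip-tcp',a[0]*(c[2]-.15)+a[1]+.003-c[:2])
g=T['pixels'].astype(float).mean(2);P=cloud(T)
J=(np.hypot(P[...,0]-.5,P[...,1]+.0795)<.036)&(P[...,2]>.027)&(P[...,2]<.05)
d,l=cv2.connectedComponents(J.astype(np.uint8))
for i in range(1,d):
    if (l==i).sum()>4: print((l==i).sum(),(P[l==i].mean(0)-[.5,-.0795,0])*1000)
E
```

```text
t 16.32 tcp [ 0.5138 -0.2073  0.2641] yaw 21.20 tilt(z) [-5.0e-04  1.6e-03 -1.0e+00] F [-0.2  0.6 -0.5] w 0.1173 ff 60.0
slope [ 0.004  -0.0058] tip-tcp [-0.0014  0.0001]
38 [27.0912  5.0036 33.7523]
34 [ 19.18   -19.1621  34.539 ]
33 [ 4.2125 27.1714 34.8988]
34 [ -7.0189 -26.0252  34.0734]
35 [-18.5378  20.1802  33.7615]
36 [-26.3944  -6.6651  34.3642]
```

View pics/c10.png

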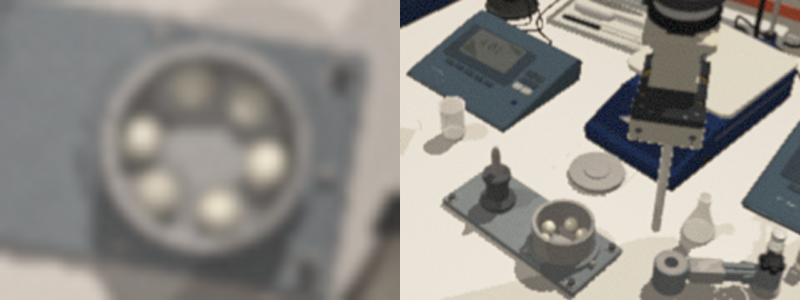

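The picture shows all six balls spaced along the wall (r ≈ 27 mm), with the widest gap at 46° in world axes, and the rod is vertical again. I enter through that gap and stir at 22 mm radius, so the balls are pushed along the wall.

```bash
python3 -m jog '[{"claw":-1,"linear":[0.5,0.14,0],"rot":[0,0,0]},{"claw":-1,"linear":[0.6,0.17,0],"rot":[0,0,0]},{"claw":-1,"linear":[0.6,0.17,0],"rot":[0,0,0]},{"claw":-1,"linear":[0.36,0.1,0],"rot":[0,0,0]},{"claw":-1,"linear":[0,0,0],"rot":[0,0,0]}]' >/dev/null
python3 go.py .5014 -.0795 .175 21.2
```

```text
t 17.05 tcp [ 0.5015 -0.0776  0.265 ] yaw 21.46 tilt(z) [ 6.e-04  4.e-04 -1.e+00] F [ 0.4 -0.4  0.8] w 0.1209 ff 60.0
lin units [-0.029 -0.015  1.499] rot units [ 0.007 -0.001  0.044]
```

```bash
python3 -m jog '[{"claw":-1,"linear":[-0.02,-0.01,0.4],"rot":[0,0,0]},{"claw":-1,"linear":[0,0,0.5],"rot":[0,0,0]},{"claw":-1,"linear":[0,0,0.4],"rot":[0,0,0]},{"claw":-1,"linear":[0,0,0.2],"rot":[0,0,0]},{"claw":-1,"linear":[0,0,0],"rot":[0,0,0]}]' | grep -E 'pos|contact'
python3 -m jog '[{"claw":-1,"linear":[0.031,0.067,0],"rot":[0,0,0]},{"claw":-1,"linear":[0.031,0.067,0],"rot":[0,0,0]},{"claw":-1,"linear":[0.031,0.067,0],"rot":[0,0,0]},{"claw":-1,"linear":[0.031,0.067,0],"rot":[0,0,0]},{"claw":-1,"linear":[0.031,0.066,0],"rot":[0,0,0]}]' | grep -E 'pos|contact'
python3 look.py scene11
python3 -m jog '[{"claw":-1,"linear":[-0.11,0.032,0],"rot":[0,0,0]},{"claw":-1,"linear":[-0.115,-0.004,0],"rot":[0,0,0]},{"claw":-1,"linear":[-0.108,-0.039,0],"rot":[0,0,0]},{"claw":-1,"linear":[-0.091,-0.071,0],"rot":[0,0,0]},{"claw":-1,"linear":[-0.064,-0.095,0],"rot":[0,0,0]}]' | grep -E 'pos|contact'
python3 look.py scene12
```

```text
tool_pos: [0.5015, -0.0814, 0.1742]
contact_force: [0.4, -0.1, 0.3]
tool_pos: [0.5165, -0.0649, 0.1743]
contact_force: [-3.1, -0.1, 0.5]
140 slope [ 0.0106 -0.0231] tip rel centre mm [14.0102 16.0174] tcp rel [16.5177 14.5955]
blob 77 [20.6533  6.8629 34.9013]
blob 68 [-0.2205 25.4748 35.0355]
blob 39 [ 17.7708 -18.0017  35.8772]
tool_pos: [0.517, -0.0959, 0.1739]
contact_force: [-1.8, 3.7, -0.5]
138 slope [ 0.025 -0.061] tip rel centre mm [11.7374 -6.1758] tcp rel [ 16.9905 -16.4307]
blob 65 [-0.3084 25.0776 34.6976]
blob 67 [ 16.2806 -13.6603  35.5785]
```

```bash
python3 -m jog '[{"claw":-1,"linear":[0,0,0],"rot":[0,0,0]},{"claw":-1,"linear":[0,0,0],"rot":[0,0,0]},{"claw":-1,"linear":[0,0,0],"rot":[0,0,0]},{"claw":-1,"linear":[0,0,0],"rot":[0,0,0]},{"claw":-1,"linear":[0,0,0],"rot":[0,0,0]}]' | grep -E 'pos|contact'
python3 look.py scene13
python3 - <<'E'
from h import *
T=snap('top','top13')
P=cloud(T)
J=(np.hypot(P[...,0]-.5,P[...,1]+.0795)<.036)&(P[...,2]>.027)&(P[...,2]<.05)
d,l=cv2.connectedComponents(J.astype(np.uint8))
for i in range(1,d):
    if (l==i).sum()>4: print((l==i).sum(),(P[l==i].mean(0)-[.5,-.0795,0])*1000)
E
```

```text
tool_pos: [0.5176, -0.0956, 0.1743]
contact_force: [-2.6, 3.8, -1.1]
143 slope [ 0.0371 -0.0672] tip rel centre mm [10.9199 -5.4015] tcp rel [ 17.57   -16.1487]
blob 67 [-0.0128 25.7338 34.5449]
blob 73 [ 16.3814 -13.2623  35.8479]
17 [ 0.91045909 23.91583882 32.81605355]
36 [-18.82036083  20.16603741  34.9936735 ]
23 [-28.53942006  -3.94697508  33.80022173]
```

```bash
python3 -m jog '[{"claw":-1,"linear":[0.12,-0.06,0],"rot":[0,0,0]},{"claw":-1,"linear":[0.12,-0.06,0],"rot":[0,0,0]},{"claw":-1,"linear":[0.11,-0.05,0],"rot":[0,0,0]},{"claw":-1,"linear":[0,0,0],"rot":[0,0,0]},{"claw":-1,"linear":[0.03,0.07,0],"rot":[0,0,0]}]' | grep -E 'pos|contact'
python3 look.py scene14
python3 -m jog '[{"claw":-1,"linear":[0.03,0.07,0],"rot":[0,0,0]},{"claw":-1,"linear":[0.03,0.07,0],"rot":[0,0,0]},{"claw":-1,"linear":[0.03,0.07,0],"rot":[0,0,0]},{"claw":-1,"linear":[0.03,0.067,0],"rot":[0,0,0]},{"claw":-1,"linear":[0,0,0],"rot":[0,0,0]}]' | grep -E 'pos|contact'
python3 look.py scene15
python3 -m jog '[{"claw":-1,"linear":[-0.12,0,0],"rot":[0,0,0]},{"claw":-1,"linear":[-0.145,0.033,0],"rot":[0,0,0]},{"claw":-1,"linear":[0,0,0],"rot":[0,0,0]},{"claw":-1,"linear":[-0.134,-0.004,0],"rot":[0,0,0]},{"claw":-1,"linear":[0,0,0],"rot":[0,0,0]}]' | grep -E 'pos|contact'
python3 look.py scene16
```

```text
tool_pos: [0.5042, -0.0776, 0.1748]
contact_force: [0.3, -0.2, -0.3]
135 slope [ 0.0116 -0.0379] tip rel centre mm [1.115  7.9742] tcp rel [4.1781 1.9397]
blob 83 [22.1503 -9.9263 35.5594]
blob 96 [-0.7688 19.0924 35.2178]
tool_pos: [0.5168, -0.064, 0.1744]
contact_force: [0.2, -0.1, -0.9]
138 slope [ 0.0156 -0.0433] tip rel centre mm [13.5193 21.1519] tcp rel [16.8438 15.4615]
blob 82 [22.5125 -9.4189 34.7911]
blob 85 [-0.6975 23.3088 35.5331]
tool_pos: [0.5261, -0.0861, 0.174]
contact_force: [-3.9, 3.3, 1.4]
139 slope [ 0.0414 -0.0731] tip rel centre mm [18.2164  5.4112] tcp rel [26.0749 -6.6476]
blob 59 [-4.316  25.6823 35.2216]
blob 95 [19.9553 -8.7858 35.3874]
```

```bash
python3 -m jog '[{"claw":-1,"linear":[-0.109,-0.041,0],"rot":[0,0,0]},{"claw":-1,"linear":[0,0,0],"rot":[0,0,0]},{"claw":-1,"linear":[-0.075,-0.074,0],"rot":[0,0,0]},{"claw":-1,"linear":[0,0,0],"rot":[0,0,0]},{"claw":-1,"linear":[0,0,0],"rot":[0,0,0]}]' | grep -E 'pos|contact'
python3 look.py scene17
python3 -m jog '[{"claw":-1,"linear":[-0.032,-0.099,0],"rot":[0,0,0]},{"claw":-1,"linear":[0,0,0],"rot":[0,0,0]},{"claw":-1,"linear":[0.013,-0.115,0],"rot":[0,0,0]},{"claw":-1,"linear":[0,0,0],"rot":[0,0,0]},{"claw":-1,"linear":[0,0,0],"rot":[0,0,0]}]' | grep -E 'pos|contact'
python3 look.py scene18
```

```text
tool_pos: [0.524, -0.0985, 0.1742]
contact_force: [-3.7, 3.6, -0.0]
143 slope [ 0.0609 -0.1072] tip rel centre mm [13.3341 -0.7   ] tcp rel [ 23.9976 -19.0371]
blob 58 [-4.6488 25.7882 35.5013]
blob 79 [ 17.3012 -12.5121  35.5268]
tool_pos: [0.5135, -0.1052, 0.1749]
contact_force: [-1.1, 0.9, 0.3]
141 slope [ 0.0415 -0.0878] tip rel centre mm [  5.6713 -10.5112] tcp rel [ 13.5498 -25.7149]
blob 60 [-4.5699 25.5827 35.314 ]
blob 51 [ 11.8627 -16.9424  36.7312]
```

```bash
python3 go.py; python3 -m jog '[{"claw":-1,"linear":[0.057,-0.12,0],"rot":[0,0,0]},{"claw":-1,"linear":[0.095,-0.113,0],"rot":[0,0,0]},{"claw":-1,"linear":[0.125,-0.094,0],"rot":[0,0,0]},{"claw":-1,"linear":[0.141,-0.067,0],"rot":[0,0,0]},{"claw":-1,"linear":[0.145,-0.033,0],"rot":[0,0,0]}]' | grep -E 'pos|contact'
python3 look.py scene20
python3 -m jog '[{"claw":-1,"linear":[0.134,0.004,0],"rot":[0,0,0]},{"claw":-1,"linear":[0.109,0.041,0],"rot":[0,0,0]},{"claw":-1,"linear":[0.075,0.074,0],"rot":[0,0,0]},{"claw":-1,"linear":[0.032,0.099,0],"rot":[0,0,0]},{"claw":-1,"linear":[-0.013,0.115,0],"rot":[0,0,0]}]' | grep -E 'pos|contact'
python3 look.py scene21
python3 -m jog '[{"claw":-1,"linear":[-0.057,0.12,0],"rot":[0,0,0]},{"claw":-1,"linear":[-0.095,0.113,0],"rot":[0,0,0]},{"claw":-1,"linear":[-0.125,0.094,0],"rot":[0,0,0]},{"claw":-1,"linear":[-0.141,0.067,0],"rot":[0,0,0]},{"claw":-1,"linear":[-0.145,0.033,0],"rot":[0,0,0]}]' | grep -E 'pos|contact'
python3 look.py scene22
```

```text
t 23.12 tcp [ 0.5136 -0.1052  0.1748] yaw 21.24 tilt(z) [ 1.4e-03 -7.0e-04 -1.0e+00] F [-0.   1.   0.2] w 0.1180 ff 60.0
tool_pos: [0.4798, -0.0832, 0.1761]
contact_force: [7.4, 0.0, -0.0]
132 slope [-0.0284 -0.0488] tip rel centre mm [-15.088    2.1351] tcp rel [-20.157   -3.6663]
blob 72 [-2.3776 25.0113 35.3522]
blob 38 [ 18.0924 -17.9573  35.8853]
tool_pos: [0.4878, -0.0563, 0.1745]
contact_force: [-0.7, -0.9, -0.7]
143 slope [-0.0234  0.0467] tip rel centre mm [-8.3746 12.6451] tcp rel [-12.1624  23.2155]
blob 60 [-8.2768 20.8184 36.3085]
blob 38 [ 18.1573 -17.7959  35.6468]
tool_pos: [0.5247, -0.0793, 0.1744]
contact_force: [-0.7, 0.5, -0.2]
139 slope [-0.0362  0.0584] tip rel centre mm [ 29.0557 -10.5301] tcp rel [24.746   0.1998]
blob 92 [ 2.9946 24.2034 35.3263]
blob 49 [ 19.967  -15.5164  36.3569]
```

```bash
python3 -m jog '[{"claw":-1,"linear":[-0.134,-0.004,0],"rot":[0,0,0]},{"claw":-1,"linear":[0,0,0],"rot":[0,0,0]},{"claw":-1,"linear":[-0.109,-0.02,0],"rot":[0,0,0]},{"claw":-1,"linear":[0,0,0],"rot":[0,0,0]},{"claw":-1,"linear":[0,0,0],"rot":[0,0,0]}]' | grep -E 'pos|contact'
python3 look.py scene23
python3 - <<'E'
from h import *
T=snap('top','top23')
P=cloud(T)
J=(np.hypot(P[...,0]-.5,P[...,1]+.0795)<.036)&(P[...,2]>.027)&(P[...,2]<.05)
d,l=cv2.connectedComponents(J.astype(np.uint8))
for i in range(1,d):
    if (l==i).sum()>4: print((l==i).sum(),(P[l==i].mean(0)-[.5,-.0795,0])*1000)
cv2.imwrite('pics/c23.png',np.hstack([cv2.resize(cv2.imread('pics/scene23.png')[235:325,295:415],(400,300),interpolation=cv2.INTER_CUBIC),cv2.resize(cv2.imread('pics/top23.png')[238:283,317:377],(400,300),interpolation=cv2.INTER_CUBIC)]))
E
```

```text
tool_pos: [0.5277, -0.0924, 0.1742]
contact_force: [-2.5, 3.7, -0.3]
138 slope [0.0075 0.01  ] tip rel centre mm [ 26.5617 -15.8801] tcp rel [ 27.744  -12.9002]
blob 100 [ 2.5878 24.0818 35.1417]
blob 35 [ 19.5059 -18.8961  36.0837]
69 [ 2.28282307 25.45278822 34.05150648]
35 [-24.5793451   12.16289307  34.25912064]
13 [-25.89224696  -8.95727816  33.88065528]
```

View pics/c23.png

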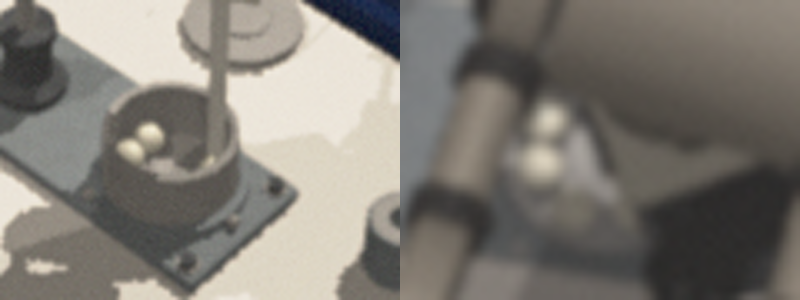

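The crop shows the rod now at the wall in a wide gap, with two balls touching behind it at (130,150) and (150,137). I pull in slightly and push on at about 24 mm.

```bash
python3 -m jog '[{"claw":-1,"linear":[0.05,-0.086,0],"rot":[0,0,0]},{"claw":-1,"linear":[-0.068,-0.105,0],"rot":[0,0,0]},{"claw":-1,"linear":[-0.032,-0.121,0],"rot":[0,0,0]},{"claw":-1,"linear":[0.007,-0.125,0],"rot":[0,0,0]},{"claw":-1,"linear":[0,0,0],"rot":[0,0,0]}]' | grep -E 'pos|contact'
python3 look.py scene24
python3 -m jog '[{"claw":-1,"linear":[0.045,-0.117,0],"rot":[0,0,0]},{"claw":-1,"linear":[0.079,-0.097,0],"rot":[0,0,0]},{"claw":-1,"linear":[0.105,-0.068,0],"rot":[0,0,0]},{"claw":-1,"linear":[0.121,-0.032,0],"rot":[0,0,0]},{"claw":-1,"linear":[0.125,0.007,0],"rot":[0,0,0]}]' | grep -E 'pos|contact'
python3 look.py scene25
```

```text
tool_pos: [0.5045, -0.105, 0.1748]
contact_force: [1.2, 2.8, -0.1]
137 slope [-0.012  -0.0038] tip rel centre mm [  6.1684 -27.877 ] tcp rel [  4.4528 -25.5163]
blob 133 [ 8.2497 20.6535 34.9069]
tool_pos: [0.4768, -0.0848, 0.1746]
contact_force: [0.3, -1.0, 0.1]
148 slope [-0.015   0.0578] tip rel centre mm [-20.6827 -15.1253] tcp rel [-23.1607  -5.256 ]
blob 96 [ 2.0825 24.4217 35.3114]
blob 91 [24.3519 -6.0033 34.5556]
```

```bash
python3 -m jog '[{"claw":-1,"linear":[0.117,0.045,0],"rot":[0,0,0]},{"claw":-1,"linear":[0.097,0.079,0],"rot":[0,0,0]},{"claw":-1,"linear":[0.068,0.105,0],"rot":[0,0,0]},{"claw":-1,"linear":[0.032,0.121,0],"rot":[0,0,0]},{"claw":-1,"linear":[-0.007,0.125,0],"rot":[0,0,0]}]' | grep -E 'pos|contact'
python3 look.py scene26
python3 -m jog '[{"claw":-1,"linear":[-0.045,0.117,0],"rot":[0,0,0]},{"claw":-1,"linear":[-0.079,0.097,0],"rot":[0,0,0]},{"claw":-1,"linear":[-0.105,0.068,0],"rot":[0,0,0]},{"claw":-1,"linear":[-0.121,0.032,0],"rot":[0,0,0]},{"claw":-1,"linear":[-0.125,-0.007,0],"rot":[0,0,0]}]' | grep -E 'pos|contact'
python3 look.py scene27
```

```text
tool_pos: [0.4971, -0.0568, 0.1742]
contact_force: [-0.1, -0.3, 0.2]
141 slope [-0.0116  0.0454] tip rel centre mm [-1.211  13.8468] tcp rel [-2.9494 22.7154]
blob 134 [22.3249 -2.0281 34.7905]
blob 84 [-4.5087 20.8389 35.2802]
tool_pos: [0.5223, -0.0767, 0.1734]
contact_force: [-6.6, 0.1, 1.5]
139 slope [ 0.0559 -0.0256] tip rel centre mm [12.7763  6.7685] tcp rel [22.2909  2.8   ]
blob 166 [18.4954  1.7757 35.27  ]
blob 45 [-6.989  25.2027 35.4201]
```

```bash
python3 -m jog '[{"claw":-1,"linear":[-0.1,0.01,0],"rot":[0,0,0]},{"claw":-1,"linear":[-0.109,-0.041,0],"rot":[0,0,0]},{"claw":-1,"linear":[-0.075,-0.074,0],"rot":[0,0,0]},{"claw":-1,"linear":[-0.032,-0.099,0],"rot":[0,0,0]},{"claw":-1,"linear":[0.013,-0.115,0],"rot":[0,0,0]}]' | grep -E 'pos|contact'
python3 look.py scene28
python3 -m jog '[{"claw":-1,"linear":[0.057,-0.12,0],"rot":[0,0,0]},{"claw":-1,"linear":[0.095,-0.113,0],"rot":[0,0,0]},{"claw":-1,"linear":[0.125,-0.094,0],"rot":[0,0,0]},{"claw":-1,"linear":[0.141,-0.067,0],"rot":[0,0,0]},{"claw":-1,"linear":[0.145,-0.033,0],"rot":[0,0,0]}]' | grep -E 'pos|contact'
python3 look.py scene29
python3 -m jog '[{"claw":-1,"linear":[0.134,0.004,0],"rot":[0,0,0]},{"claw":-1,"linear":[0.109,0.041,0],"rot":[0,0,0]},{"claw":-1,"linear":[0.075,0.074,0],"rot":[0,0,0]},{"claw":-1,"linear":[0.032,0.099,0],"rot":[0,0,0]},{"claw":-1,"linear":[-0.013,0.115,0],"rot":[0,0,0]}]' | grep -E 'pos|contact'
python3 look.py scene30
python3 -m jog '[{"claw":-1,"linear":[-0.057,0.12,0],"rot":[0,0,0]},{"claw":-1,"linear":[-0.095,0.113,0],"rot":[0,0,0]},{"claw":-1,"linear":[-0.125,0.094,0],"rot":[0,0,0]},{"claw":-1,"linear":[-0.141,0.067,0],"rot":[0,0,0]},{"claw":-1,"linear":[-0.145,0.033,0],"rot":[0,0,0]}]' | grep -E 'pos|contact'
python3 look.py scene31; python3 go.py
```

```text
tool_pos: [0.5132, -0.1007, 0.1743]
contact_force: [-1.9, 2.1, -0.1]
138 slope [ 0.0447 -0.0677] tip rel centre mm [ 5.3978 -9.1243] tcp rel [ 13.1894 -21.2067]
blob 58 [16.9157 20.1898 34.754 ]
blob 59 [ 13.5956 -14.6617  35.7687]
blob 45 [-7.0506 25.3882 35.569 ]
tool_pos: [0.4769, -0.0786, 0.1746]
contact_force: [0.5, 0.2, -0.2]
143 slope [ 0.0211 -0.0562] tip rel centre mm [-28.108   10.1331] tcp rel [-23.0726   0.9392]
blob 49 [17.4078 18.776  34.8316]
blob 75 [22.5205 -7.5978 35.0226]
blob 18 [-6.4055 30.4655 35.6504]
tool_pos: [0.4887, -0.0527, 0.1744]
contact_force: [-0.1, -3.2, -0.4]
142 slope [ 0.0166 -0.0292] tip rel centre mm [-14.9308  30.8165] tcp rel [-11.3496  26.8234]
blob 207 [16.4138  7.3656 34.8459]
tool_pos: [0.5236, -0.0751, 0.1738]
contact_force: [-6.6, 0.5, 0.6]
141 slope [ 0.0646 -0.068 ] tip rel centre mm [12.5086 15.1254] tcp rel [23.5734  4.4088]
blob 141 [20.4918 -2.6144 35.3732]
t 31.27 tcp [ 0.5239 -0.0759  0.1738] yaw 21.22 tilt(z) [-0.0041  0.001  -1.    ] F [-5.8  0.6  0.6] w 0.1191 ff 60.0
```

```bash
python3 -m jog '[{"claw":-1,"linear":[-0.134,-0.004,0],"rot":[0,0,0]},{"claw":-1,"linear":[-0.109,-0.041,0],"rot":[0,0,0]},{"claw":-1,"linear":[-0.075,-0.074,0],"rot":[0,0,0]},{"claw":-1,"linear":[-0.032,-0.099,0],"rot":[0,0,0]},{"claw":-1,"linear":[0.013,-0.115,0],"rot":[0,0,0]}]' | grep -E 'pos|contact'
python3 look.py scene32; python3 go.py .501 -.08 .174 21.2
```

```text
tool_pos: [0.514, -0.1014, 0.1747]
contact_force: [-0.5, -0.2, -0.1]
136 slope [ 0.0276 -0.0755] tip rel centre mm [ 7.4263 -8.4682] tcp rel [ 13.9575 -21.903 ]
blob 60 [ 13.0014 -14.3115  35.9667]
t 31.95 tcp [ 0.5132 -0.1016  0.1749] yaw 21.22 tilt(z) [ 1.5e-03 -5.0e-04 -1.0e+00] F [-0.1  0.4  0.4] w 0.1138 ff 60.0
lin units [ 0.409 -0.058  0.014] rot units [0.012 0.01  0.004]
```

```bash
python3 -m jog '[{"claw":-1,"linear":[0.12,-0.04,0],"rot":[0,0,0]},{"claw":-1,"linear":[0,0,-0.4],"rot":[0,0,0]},{"claw":-1,"linear":[0,0,-0.6],"rot":[0,0,0]},{"claw":-1,"linear":[0,0,-0.6],"rot":[0,0,0]},{"claw":-1,"linear":[0,0,-0.5],"rot":[0,0,0]}]' | grep -E 'pos|contact'
python3 -m jog '[{"claw":-1,"linear":[0.3,0.12,0],"rot":[0,0,0]},{"claw":-1,"linear":[0.6,0.23,0],"rot":[0,0,0]},{"claw":-1,"linear":[0.7,0.27,0],"rot":[0,0,0]},{"claw":-1,"linear":[0.7,0.27,0],"rot":[0,0,0]},{"claw":-1,"linear":[0.7,0.27,0],"rot":[0,0,0]}]' | grep -E 'pos|contact'
python3 -m jog '[{"claw":-1,"linear":[0.7,0.27,0],"rot":[0,0,0]},{"claw":-1,"linear":[0.7,0.27,0],"rot":[0,0,0]},{"claw":-1,"linear":[0.7,0.27,0],"rot":[0,0,0]},{"claw":-1,"linear":[0.6,0.27,0],"rot":[0,0,0]},{"claw":-1,"linear":[0,0,0],"rot":[0,0,0]}]' | grep -E 'pos|contact'
python3 go.py .527 .2995 .3 21.2
cat > rod.py <<'E'
from m import *
import sys
s=robot.get_state();c=s['tool_pos'];S=snap('scene',sys.argv[1]);P=cloud(S)
m=(np.hypot(P[...,0]-c[0],P[...,1]-c[1])<.045)&(P[...,2]<c[2]-.02)&(P[...,2]>c[2]-.145)
q=P[m];a=np.polyfit(q[:,2],q[:,:2],1);o=np.array([.003,.004]);zt=c[2]-.15
tip=a[0]*zt+a[1]+o;print(m.sum(),'slope',a[0],'tip',tip,'zmin',q[:,2].min(),'err to hole (units tool)',(s['tcp_rot'].T@np.r_[np.array([.528,.300])-tip,0]/.06))
E
python3 rod.py scene33
python3 - <<'E'
from h import *
T=snap('top','top33');P=cloud(T)
J=(np.hypot(P[...,0]-.5,P[...,1]+.0795)<.036)&(P[...,2]>.027)&(P[...,2]<.05)
d,l=cv2.connectedComponents(J.astype(np.uint8))
for i in range(1,d):
    if (l==i).sum()>4:
        q=(P[l==i].mean(0)-[.5,-.0795,0])*1000;print((l==i).sum(),q.round(1),np.degrees(np.arctan2(q[1],q[0])).round())
# stand hole, dark spot in the top face (scene2 picture)
S=load('scene2');P=cloud(S);g=S['pixels'].astype(float).mean(2)
u,v=proj(S,[[.528,.300,.055]])[0];print(u,v)
w=g[int(v)-7:int(v)+8,int(u)-9:int(u)+10];k=w<np.median(w)-25;yy,xx=np.nonzero(k);print(len(xx),onplane(S,[[xx.mean()+int(u)-9,yy.mean()+int(v)-7]],.053))
E
```

```text
tool_pos: [0.509, -0.0951, 0.3024]
contact_force: [-0.3, 0.8, -1.2]
tool_pos: [0.5075, 0.1001, 0.2995]
contact_force: [0.9, -0.4, -1.1]
tool_pos: [0.5086, 0.2753, 0.2989]
contact_force: [-0.4, 0.2, -1.1]
t 33.83 tcp [0.5086 0.2753 0.2989] yaw 21.49 tilt(z) [-1.7e-03  1.0e-04 -1.0e+00] F [-0.4  0.2 -1.1] w 0.1138 ff 60.0
lin units [ 0.263  0.433 -0.018] rot units [-0.015 -0.007  0.049]
261 slope [ 0.0393 -0.0806] tip [0.502  0.2877] zmin 0.15413888695990852 err to hole (units tool) [ 0.0311  0.4785 -0.0007]
35 [27.5 -1.  33.8] -2.0
176 [-11.5  -9.6  34.1] -140.0
221.60099496199277 205.93797160085646
36 [[0.52993506 0.29648489 0.053     ]]
```

```bash
python3 -m jog '[{"claw":-1,"linear":[0.12,0.22,0],"rot":[0,0,0]},{"claw":-1,"linear":[0.12,0.22,0],"rot":[0,0,0]},{"claw":-1,"linear":[0,0,0],"rot":[0,-0.86,0]},{"claw":-1,"linear":[0,0,0],"rot":[0,0,0]},{"claw":-1,"linear":[0,0,0],"rot":[0,0,0]}]' | grep -E 'pos|contact'
python3 rod.py scene34; python3 go.py
```

```text
tool_pos: [0.5292, 0.2945, 0.3005]
contact_force: [0.8, 0.0, 0.1]
266 slope [ 0.0017 -0.0038] tip [0.5279 0.2946] zmin 0.15591081726598377 err to hole (units tool) [ 0.0828  0.0333 -0.0074]
t 34.60 tcp [0.5294 0.2944 0.3006] yaw 21.19 tilt(z) [ 0.0322 -0.0828 -0.996 ] F [ 0.7 -0.7  0.3] w 0.1196 ff 60.0
```

```bash
python3 -m jog '[{"claw":-1,"linear":[0.075,0.03,0],"rot":[0,0,0]},{"claw":-1,"linear":[0.036,0,0.4],"rot":[0,0,0]},{"claw":-1,"linear":[0.036,0,0.4],"rot":[0,0,0]},{"claw":-1,"linear":[0.027,0,0.3],"rot":[0,0,0]},{"claw":-1,"linear":[0,0,0],"rot":[0,0,0]}]' | grep -E 'pos|contact'
python3 rod.py scene35; python3 go.py
```

```text
tool_pos: [0.5288, 0.2996, 0.2325]
contact_force: [0.8, -1.0, -0.2]
232 slope [0.0107 0.006 ] tip [0.5268 0.2992] zmin 0.08891442863635035 err to hole (units tool) [ 0.0056  0.0228 -0.0006]
t 35.27 tcp [0.5294 0.2998 0.2338] yaw 21.22 tilt(z) [ 0.0318 -0.0838 -0.996 ] F [ 0.2  0.2 -0. ] w 0.1186 ff 60.0
```

Tip is over the hole within a couple of mm; insert.

```bash
python3 -m jog '[{"claw":-1,"linear":[0.027,0.01,0.3],"rot":[0,0,0]},{"claw":-1,"linear":[0.027,0,0.3],"rot":[0,0,0]},{"claw":-1,"linear":[0.018,0,0.2],"rot":[0,0,0]},{"claw":-1,"linear":[0,0,0],"rot":[0,0,0]},{"claw":-1,"linear":[0,0,0],"rot":[0,0,0]}]' | grep -E 'pos|contact'
python3 -m jog '[{"claw":-1,"linear":[0.018,0,0.2],"rot":[0,0,0]},{"claw":-1,"linear":[0.009,0,0.1],"rot":[0,0,0]},{"claw":-1,"linear":[0,0,0],"rot":[0,0,0]},{"claw":-1,"linear":[0,0,0],"rot":[0,0,0]},{"claw":-1,"linear":[0,0,0],"rot":[0,0,0]}]' | grep -E 'pos|contact'
python3 rod.py scene36
```

```text
tool_pos: [0.5305, 0.3004, 0.1867]
contact_force: [-0.4, -0.2, -0.7]
tool_pos: [0.5301, 0.3002, 0.1679]
contact_force: [-0.2, -0.2, -0.1]
851 slope [0.1521 0.0741] tip [0.5171 0.2986] zmin 0.02298715544842511 err to hole (units tool) [-0.0441  0.1782  0.0041]
```

```bash
python3 -m jog '[{"claw":-1,"linear":[0.004,0,0.04],"rot":[0,0,0]},{"claw":-1,"linear":[0.003,0,0.03],"rot":[0,0,0]},{"claw":-1,"linear":[0,0,0],"rot":[0,0,0]},{"claw":-1,"linear":[0,0,0],"rot":[0,0,0]},{"claw":-1,"linear":[0,0,0],"rot":[0,0,0]}]' | grep -E 'pos|contact'
python3 -m jog '[{"claw":0.3,"linear":[0,0,0],"rot":[0,0,0]},{"claw":0.3,"linear":[0,0,0],"rot":[0,0,0]},{"claw":0.3,"linear":[0,0,0],"rot":[0,0,0]},{"claw":0.3,"linear":[0,0,0],"rot":[0,0,0]},{"claw":0.3,"linear":[0,0,0],"rot":[0,0,0]}]'
python3 go.py .53 .3 .29 21.2
```

```text
tool_pos: [0.53, 0.3002, 0.1634]
contact_force: [-0.4, 0.0, 0.3]
time_s: 37.83
tool_pos: [0.53, 0.3002, 0.1634]
tcp_rot: [[-0.361, 0.932, 0.033], [0.928, 0.362, -0.084], [-0.09, 0.0, -0.996]]
contact_force: [-0.5, -0.2, 0.3]
width: 0.608
finger_force: 0.0
t 37.83 tcp [0.53   0.3002 0.1634] yaw 21.24 tilt(z) [ 0.0326 -0.0837 -0.996 ] F [-0.5 -0.2  0.3] w 0.6083 ff 0.0
lin units [-0.193 -0.    -2.101] rot units [0.001 0.859 0.006]
```

```bash
python3 -m jog '[{"claw":0.3,"linear":[-0.036,0,-0.4],"rot":[0,0,0]},{"claw":0.3,"linear":[-0.054,0,-0.6],"rot":[0,0,0]},{"claw":0.3,"linear":[-0.054,0,-0.6],"rot":[0,0,0]},{"claw":0.3,"linear":[-0.036,0,-0.4],"rot":[0,0,0]},{"claw":0.3,"linear":[0,0,0],"rot":[0,0.86,0]}]' | grep -E 'pos|contact'
python3 - <<'E'
from m import *
S=snap('scene','scene40');T=snap('top','top40');P=cloud(S);Q=cloud(T)
for X in(P,Q):
    m=(np.hypot(X[...,0]-.52,X[...,1]-.298)<.03)&(X[...,2]<.19)&(X[...,2]>.07);q=X[m]
    if len(q)>8:
        a=np.polyfit(q[:,2],q[:,:2],1);print(len(q),'slope',a[0],'at .055',a[0]*.055+a[1],'zmax',X[(np.hypot(X[...,0]-.52,X[...,1]-.298)<.03)&(X[...,2]<.23)][:,2].max())
E
python3 -m jog '[{"claw":0.3,"linear":[-0.3,-0.1,0],"rot":[0,0,0]},{"claw":0.3,"linear":[-0.6,-0.2,0],"rot":[0,0,0]},{"claw":0.3,"linear":[-0.7,-0.24,0],"rot":[0,0,0]},{"claw":0.3,"linear":[-0.7,-0.24,0],"rot":[0,0,0]},{"claw":0.3,"linear":[-0.7,-0.24,0],"rot":[0,0,0]}]' | grep -E 'pos|contact'
python3 -m jog '[{"claw":0.3,"linear":[-0.7,-0.24,0],"rot":[0,0,0]},{"claw":0.3,"linear":[-0.7,-0.24,0],"rot":[0,0,0]},{"claw":0.3,"linear":[-0.7,-0.24,0],"rot":[0,0,0]},{"claw":0.3,"linear":[-0.7,-0.24,0],"rot":[0,0,0]},{"claw":0.3,"linear":[-0.7,-0.24,0],"rot":[0,0,0]}]' | grep -E 'pos|contact'
python3 -m jog '[{"claw":0.3,"linear":[-0.7,-0.24,0],"rot":[0,0,0]},{"claw":0.3,"linear":[-0.7,-0.24,0],"rot":[0,0,0]},{"claw":0.3,"linear":[-0.7,-0.24,0],"rot":[0,0,0]},{"claw":0.3,"linear":[-0.4,-0.1,0],"rot":[0,0,-0.8]},{"claw":0.3,"linear":[0,0,0],"rot":[0,0,-0.78]}]' | grep -E 'pos|contact'
python3 go.py .5563 -.2727 .1 30.7
```

```text
tool_pos: [0.5301, 0.3019, 0.2863]
contact_force: [-0.2, 0.5, -0.4]
216 slope [-0.1064  0.0447] at .055 [0.5236 0.298 ] zmax 0.20207783442818605
32 slope [-0.0735  0.0597] at .055 [0.5238 0.2949] zmax 0.14646939073890253
tool_pos: [0.5375, 0.1081, 0.2834]
contact_force: [0.5, 0.0, 0.3]
tool_pos: [0.5462, -0.1135, 0.2835]
contact_force: [1.0, 0.2, 0.2]
tool_pos: [0.5544, -0.2717, 0.2826]
contact_force: [-0.4, 1.0, -0.3]
t 40.42 tcp [ 0.5544 -0.2717  0.2826] yaw 30.72 tilt(z) [-2.5e-03 -7.0e-04 -1.0e+00] F [-0.4  1.  -0.3] w 0.6514 ff 0.0
lin units [-0.032  0.027  3.044] rot units [-0.024 -0.007  0.003]
```

```bash
python3 -m jog '[{"claw":0.3,"linear":[-0.03,0.025,0.6],"rot":[0,0,0]},{"claw":0.3,"linear":[0,0,0.8],"rot":[0,0,0]},{"claw":0.3,"linear":[0,0,0.8],"rot":[0,0,0]},{"claw":0.3,"linear":[0,0,0.6],"rot":[0,0,0]},{"claw":0.3,"linear":[0,0,0.2],"rot":[0,0,0]}]' | grep -E 'pos|contact'
python3 go.py .5563 -.2727 .018 30.7
python3 - <<'E'
from h import *
S=snap('scene','scene41')
i=cv2.imread('pics/scene41.png')[220:340,370:530];cv2.imwrite('pics/c41.png',cv2.resize(i,(800,600),interpolation=cv2.INTER_CUBIC))
E
```

```text
tool_pos: [0.5559, -0.2694, 0.1012]
contact_force: [-0.3, 0.6, 0.7]
t 41.05 tcp [ 0.5559 -0.2694  0.1012] yaw 30.74 tilt(z) [-0.0049  0.002  -1.    ] F [-0.3  0.6  0.7] w 0.6510 ff 0.0
lin units [-0.056 -0.018  1.386] rot units [-0.031 -0.04   0.007]
```

View pics/c41.png

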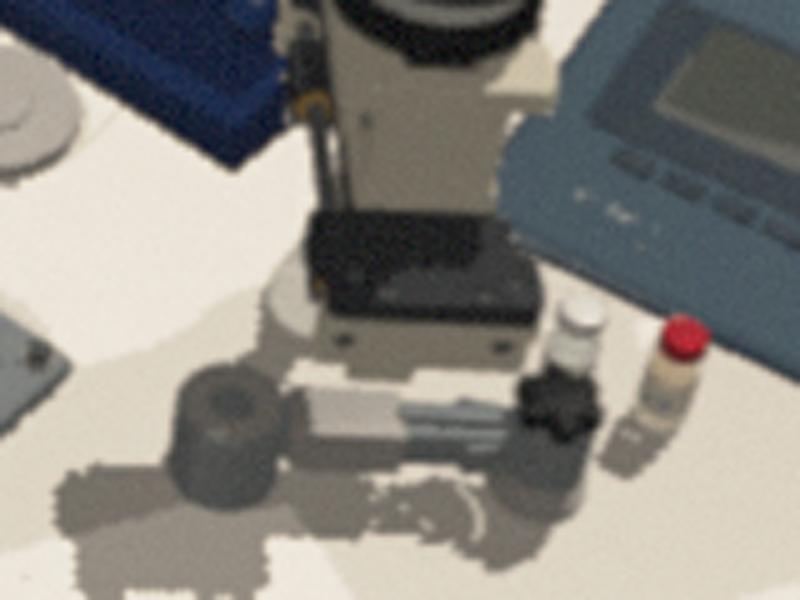

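The flats are visible at crop (305–400, 385–435), the gripper above them and the flask behind the wrist with free space. I check the flats' centre, then go down.

```bash
python3 - <<'E'
from h import *
S=load('scene41')
print(onplane(S,[[370+x*.2,220+y*.2] for x,y in((305,410),(405,412),(355,411))],.042))
E
python3 -m jog '[{"claw":0.3,"linear":[-0.05,-0.015,0.3],"rot":[0,0,0]},{"claw":0.3,"linear":[0,0,0.4],"rot":[0,0,0]},{"claw":0.3,"linear":[0,0,0.4],"rot":[0,0,0]},{"claw":0.3,"linear":[0,0,0.28],"rot":[0,0,0]},{"claw":0.3,"linear":[0,0,0],"rot":[0,0,0]}]' | grep -E 'pos|contact'; python3 go.py .5563 -.2727 .018 30.7
```

```text
[[ 0.54823418 -0.25551973  0.042     ]
 [ 0.57012265 -0.28971083  0.042     ]
 [ 0.55918448 -0.2726285   0.042     ]]
tool_pos: [0.5581, -0.2729, 0.0202]
contact_force: [0.9, -0.2, -0.1]
t 41.73 tcp [ 0.5581 -0.2729  0.0202] yaw 30.72 tilt(z) [-1.4e-03  8.0e-04 -1.0e+00] F [ 0.9 -0.2 -0.1] w 0.6507 ff 0.0
lin units [ 0.018 -0.024  0.036] rot units [-0.007 -0.014  0.004]
```

```bash
python3 -m jog '[{"claw":0.3,"linear":[0,0,0.035],"rot":[0,0,0]},{"claw":-1,"linear":[0,0,0],"rot":[0,0,0]},{"claw":-1,"linear":[0,0,0],"rot":[0,0,0]},{"claw":-1,"linear":[0,0,0],"rot":[0,0,0]},{"claw":-1,"linear":[0,0,0],"rot":[0,0,0]}]' 60 | grep -E 'pos|contact|width|finger'
python3 -m jog '[{"claw":-1,"linear":[0,0,0],"rot":[0,0,0]},{"claw":-1,"linear":[0,0,0],"rot":[0,0,0]},{"claw":-1,"linear":[0,0,-0.05],"rot":[0,0,0]},{"claw":-1,"linear":[0,0,-0.15],"rot":[0,0,0]},{"claw":-1,"linear":[0,0,-0.2],"rot":[0,0,0]}]' | grep -E 'pos|contact|width|finger'
python3 -m jog '[{"claw":-1,"linear":[0,0,-0.4],"rot":[0,0,0]},{"claw":-1,"linear":[0,0,-0.6],"rot":[0,0,0]},{"claw":-1,"linear":[0,0,-0.6],"rot":[0,0,0]},{"claw":-1,"linear":[0,0,-0.4],"rot":[0,0,0]},{"claw":-1,"linear":[0,0,0],"rot":[0,0,0]}]' | grep -E 'pos|contact|width|finger'
cat > lev.py <<'E'
from m import *
import sys
s=robot.get_state();R,p=s['tcp_rot'],s['tool_pos']
off=np.array(list(map(float,sys.argv[2:4]))) if len(sys.argv)>3 else np.array([.047,.083])
ly=np.array([R[0,0],R[1,0],0]); ly/=np.linalg.norm(ly); ly*=1 if ly[1]>0 else -1 # lever +y = tool x (towards hub)
zt=p[2]-.018  # lever underside if no slip
for n in('scene','top'):
    c=snap(n,sys.argv[1]+n);P=cloud(c)
    for k,d,R0,dz in(('hub',off[0],.032,.044),('knob',-off[1],.026,.059)):
        e=p+ly*d; m=(np.hypot(P[...,0]-e[0],P[...,1]-e[1])<R0)&(abs(P[...,2]-zt-dz)<(.006 if k=='hub' else .007));q=P[m]
        if len(q)<20: print(n,k,'few',len(q));continue
        ct=max(cv2.findContours(m.astype(np.uint8),cv2.RETR_EXTERNAL,cv2.CHAIN_APPROX_NONE)[0],key=cv2.contourArea).reshape(-1,2)
        w=onplane(c,ct,np.median(q[:,2])); cc,r=circ(w[:,:2]); me=cv2.minEnclosingCircle((w[:,:2]*1000).astype(np.float32))
        a=R.T@np.r_[cc-p[:2],0]
        print(n,k,len(q),'medz %.4f under %.4f'%(np.median(q[:,2]),np.median(q[:,2])-dz),'circ',cc,'r %.4f'%r,'enc',np.array(me[0])/1000,round(me[1],1),'in tool',a[:2])
print('tcp',p,'yaw',np.degrees(np.arctan2(R[1,1],R[0,1])),'F',s['contact_force'],'M',s['ft_torque'])
E
python3 lev.py l1
```

```text
tool_pos: [0.5588, -0.273, 0.0191]
contact_force: [-0.8, -0.0, 1.4]
width: 0.28
finger_force: 60.0
tool_pos: [0.5579, -0.2727, 0.0427]
contact_force: [0.4, 0.1, -7.7]
width: 0.283
finger_force: 60.0
tool_pos: [0.5595, -0.2736, 0.1656]
contact_force: [0.3, -0.2, -8.5]
width: 0.275
finger_force: 60.0
scene hub 365 medz 0.1906 under 0.1466 circ [ 0.5317 -0.2329] r 0.0241 enc [ 0.5313 -0.2354] 27.7 in tool [ 0.0492 -0.0031]
scene knob 225 medz 0.2056 under 0.1466 circ [ 0.5959 -0.3422] r 0.0174 enc [ 0.5957 -0.3427] 20.5 in tool [-0.0776 -0.0037]
top hub 43 medz 0.1884 under 0.1444 circ [ 0.5322 -0.2293] r 0.0190 enc [ 0.5376 -0.2195] 18.6 in tool [ 0.052  -0.0008]
top knob few 0
tcp [ 0.5595 -0.2736  0.1656] yaw 30.71892201334072 F [ 0.3423 -0.1519 -8.5335] M [-0.0788 -0.0424 -0.0173]
```

```bash
python3 - <<'E'
from m import *
# bore: dark spot within hub top
s=robot.get_state();R,p=s['tcp_rot'],s['tool_pos']
for f in('l1scene','l1top'):
    c=load(f);g=c['pixels'].astype(float).mean(2);e=p+R[:,0]*.049;zt=p[2]-.019+.044;u,v=proj(c,[[e[0],e[1],zt]])[0].round().astype(int)
    w=g[v-9:v+10,u-9:u+10];yy,xx=np.mgrid[-9:10,-9:10];k=(np.hypot(xx,yy)<8)&(w<w[9,9]+12)
    n,l,st,ce=cv2.connectedComponentsWithStats(k.astype(np.uint8));i=l[9,9]
    q=onplane(c,[ce[i]+[u-9,v-9]],zt)[0];print(f,st[i],w[9,9],np.median(w),q,'in tool',(R.T@(q-p))[:2])
E
python3 -m jog '[{"claw":-1,"linear":[0,0,-0.3],"rot":[0,0,0]},{"claw":-1,"linear":[0.2,0.07,-0.2],"rot":[0,0,0]},{"claw":-1,"linear":[0.4,0.15,0],"rot":[0,0,0]},{"claw":-1,"linear":[0.5,0.19,0],"rot":[0,0,0]},{"claw":-1,"linear":[0.5,0.19,0],"rot":[0,0,0]}]' | grep -E 'pos|contact'
python3 -m jog '[{"claw":-1,"linear":[0.5,0.19,0],"rot":[0,0,0]},{"claw":-1,"linear":[0.5,0.19,0],"rot":[0,0,0]},{"claw":-1,"linear":[0.5,0.19,0],"rot":[0,0,0]},{"claw":-1,"linear":[0.5,0.19,0],"rot":[0,0,0]},{"claw":-1,"linear":[0.4,0.15,0],"rot":[0,0,0]}]' | grep -E 'pos|contact'
python3 -m jog '[{"claw":-1,"linear":[0.2,0.08,0],"rot":[0,0,0.4]},{"claw":-1,"linear":[0,0,0],"rot":[0,0,0.8]},{"claw":-1,"linear":[0,0,0],"rot":[0,0,0.9]},{"claw":-1,"linear":[0,0,0],"rot":[0,0,0.9]},{"claw":-1,"linear":[0,0,0],"rot":[0,0,0.9]}]' | grep -E 'pos|contact'
python3 -m jog '[{"claw":-1,"linear":[0,0,0],"rot":[0,0,0.9]},{"claw":-1,"linear":[0,0,0],"rot":[0,0,0.9]},{"claw":-1,"linear":[0,0,0],"rot":[0,0,0.6]},{"claw":-1,"linear":[0,0,0],"rot":[0,0,0.3]},{"claw":-1,"linear":[0,0,0],"rot":[0,0,0]}]' | grep -E 'pos|contact'
python3 go.py .5123 .0001 .18 -9
```

```text
l1scene [  4   2  13  15 133] 75.0 84.0 [ 0.5329 -0.2325  0.1872] in tool [ 0.0473 -0.001 ]
l1top [  2   2  15  14 129] 93.66666666666667 107.33333333333333 [ 0.5348 -0.2307  0.1872] in tool [0.048  0.0015]
tool_pos: [0.5395, -0.1701, 0.1921]
contact_force: [0.7, -0.1, -7.9]
tool_pos: [0.5125, -0.0183, 0.1924]
contact_force: [0.3, -0.0, -8.3]
tool_pos: [0.5108, -0.0068, 0.1923]
contact_force: [0.2, -0.5, -8.7]
tool_pos: [0.5114, -0.0072, 0.1927]
contact_force: [-0.3, -0.4, -8.0]
t 46.20 tcp [ 0.5114 -0.0072  0.1927] yaw -8.83 tilt(z) [-7.e-04  3.e-04 -1.e+00] F [-0.3 -0.4 -8. ] w 0.2771 ff 60.0
lin units [ 0.123 -0.003  0.211] rot units [-0.007 -0.002  0.028]
```

```bash
python3 -m jog '[{"claw":-1,"linear":[0.06,0,0.3],"rot":[0,0,0]},{"claw":-1,"linear":[0.06,0,0.3],"rot":[0,0,0]},{"claw":-1,"linear":[0,0,0.05],"rot":[0,0,0]},{"claw":-1,"linear":[0,0,0],"rot":[0,0,0]},{"claw":-1,"linear":[0,0,0],"rot":[0,0,0]}]' | grep -E 'pos|contact'
python3 lev.py l2 .0495 .0805
python3 - <<'E'
from m import *
# pillar & hub silhouettes per camera: mid-lines. pillar tip from first pictures, hub outline now
s=robot.get_state();R,p=s['tcp_rot'],s['tool_pos'];ly=R[:,0]
for n in('scene','top'):
    c=load('l2'+n);c0=load(n+'0');P=cloud(c);P0=cloud(c0)
    m0=(np.hypot(P0[...,0]-.520,P0[...,1]-.049)<.02)&(P0[...,2]>.09)
    v,u=np.nonzero(m0);print(n,'pillar px',len(u),'u',u.min(),u.max(),u.mean(),'v',v.min(),v.max(),'expected tip',proj(c0,[[.52,.049,.12]])[0],'base',proj(c0,[[.52,.049,.09]])[0])
    e=p+ly*.0495
    m=(np.hypot(P[...,0]-e[0],P[...,1]-e[1])<.035)&(abs(P[...,2]-(p[2]-.019+.022))<.03)&(((P-p)@ly)>.028)
    v,u=np.nonzero(m);print('  hub px',len(u),'u',u.min(),u.max(),'mid',(u.min()+u.max())/2,'v',v.min(),v.max(),'expected',proj(c,[e+[0,0,-p[2]+p[2]-.019+.044],e+[0,0,-.019]]).round(1).tolist())
g=[cv2.resize(cv2.imread('pics/l2scene.png')[180:300,240:400],(400,300),interpolation=cv2.INTER_CUBIC),cv2.resize(cv2.imread('pics/l2top.png')[220:295,270:370],(400,300),interpolation=cv2.INTER_CUBIC)]
cv2.imwrite('pics/c42.png',np.hstack(g))
E
```

```text
tool_pos: [0.5134, -0.0007, 0.1547]
contact_force: [0.4, -0.8, -8.4]
scene hub few 1
scene knob 184 medz 0.1944 under 0.1354 circ [ 0.4973 -0.0809] r 0.0171 enc [ 0.4961 -0.081 ] 20.9 in tool [-0.0818 -0.0036]
top hub few 0
top knob 64 medz 0.1932 under 0.1342 circ [ 0.4975 -0.0842] r 0.0118 enc [ 0.4982 -0.0818] 16.7 in tool [-0.085  -0.0029]
tcp [ 0.5134 -0.0007  0.1547] yaw -8.875560152025097 F [ 0.4276 -0.7995 -8.4355] M [-0.1653  0.0966  0.0134]
scene pillar px 70 u 299 305 301.77142857142854 v 225 238 expected tip [301.4018 225.8474] base [301.9374 236.0986]
  hub px 23 u 301 306 mid 303.5 v 213 226 expected [[300.8, 204.2], [301.7, 220.3]]
top pillar px 24 u 298 303 300.5 v 249 253 expected tip [300.0544 250.8089] base [300.606  251.4798]Traceback (most recent call last):
  File "<stdin>", line 10, in <module>
    return umr_minimum(a, axis, None, out, keepdims, initial, where)
ValueError: zero-size array to reduction operation minimum which has no identity
```

```bash
python3 -m jog '[{"claw":-1,"linear":[0.04,-0.02,0],"rot":[0,0,0]},{"claw":-1,"linear":[0,0,0],"rot":[0,0,0]},{"claw":-1,"linear":[0,0,0],"rot":[0,0,0]},{"claw":-1,"linear":[0,0,0],"rot":[0,0,0]},{"claw":-1,"linear":[0,0,0],"rot":[0,0,0]}]' | grep -E 'pos|contact'
python3 - <<'E'
from h import *
import numpy as np
a=[]
for i in range(4):
    c=snap('scene','l3'); a.append(np.r_[robot.get_state()['tool_pos'],robot.get_state()['contact_force'],robot.get_state()['ft_torque']])
a=np.array(a);print(a.mean(0).round(4),a.std(0).round(4))
cv2.imwrite('pics/c43.png',cv2.resize(cv2.imread('pics/l3.png')[190:310,250:410],(800,600),interpolation=cv2.INTER_CUBIC))
E
python3 go.py .5126 .0019 .113 -9
```

```text
tool_pos: [0.5121, 0.002, 0.1539]
contact_force: [-0.5, 0.3, -8.6]
[ 5.1210e-01  2.0000e-03  1.5390e-01  2.9380e-01  1.0280e-01 -8.3551e+00
 -1.1410e-01  6.0100e-02  1.3600e-02] [0.     0.     0.     0.4712 0.5693 0.4409 0.0199 0.0151 0.0113]
t 47.75 tcp [0.5121 0.0021 0.1539] yaw -8.88 tilt(z) [ 0.e+00  1.e-04 -1.e+00] F [-0.4  0.3 -8.9] w 0.2750 ff 60.0
lin units [-0.001  0.009  0.682] rot units [-0.    -0.001  0.02 ]
```

View pics/c43.png

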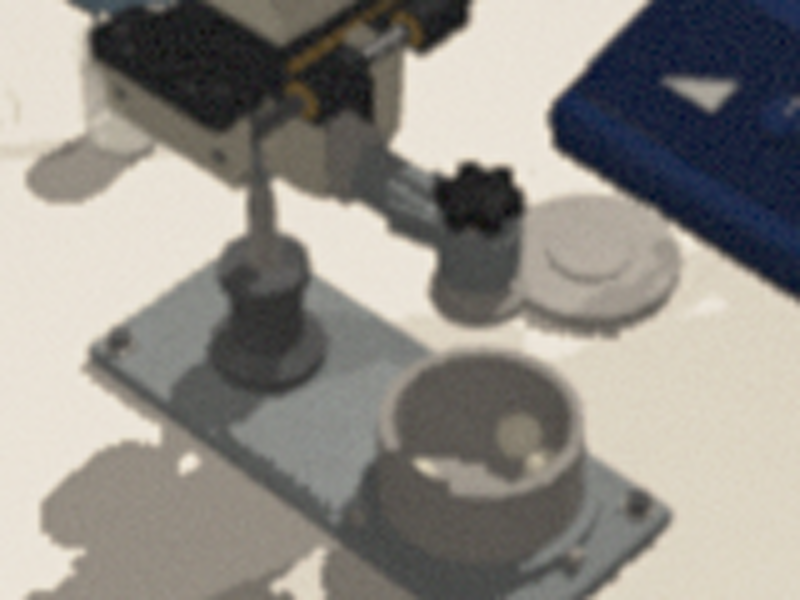

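The crop shows the hub hidden behind the gripper save for a strip above the pillar (257,140), and the foot hanging short of the jar mouth only by perspective; balls sit in the jar. Now lowering with force checks.

```bash
python3 -m jog '[{"claw":-1,"linear":[0,0.008,0.15],"rot":[0,0,0]},{"claw":-1,"linear":[0,0,0.15],"rot":[0,0,0]},{"claw":-1,"linear":[0,0,0.1],"rot":[0,0,0]},{"claw":-1,"linear":[0,0,0],"rot":[0,0,0]},{"claw":-1,"linear":[0,0,0],"rot":[0,0,0]}]'
cat > f.py <<'E'
from h import *
a=[]
for i in range(5):
    robot.read_camera('top'); s=robot.get_state(); a.append(np.r_[s['tool_pos'],s['contact_force'],s['ft_torque']])
print(s['time_s'],np.mean(a,0).round(4))
E
python3 f.py
```

```text
time_s: 48.38
tool_pos: [0.5127, 0.002, 0.13]
tcp_rot: [[0.154, 0.988, 0.0], [0.988, -0.154, 0.0], [0.0, 0.0, -1.0]]
contact_force: [-0.1, 0.7, -8.9]
width: 0.278
finger_force: 60.0
48.625 [ 5.1280e-01  2.0000e-03  1.3020e-01 -1.1700e-01  1.6770e-01 -8.1662e+00
 -1.4100e-01  9.4300e-02  9.0000e-03]
```

```bash
python3 -m jog '[{"claw":-1,"linear":[0,0,0.1],"rot":[0,0,0]},{"claw":-1,"linear":[0,0,0],"rot":[0,0,0]},{"claw":-1,"linear":[0,0,0.1],"rot":[0,0,0]},{"claw":-1,"linear":[0,0,0],"rot":[0,0,0]},{"claw":-1,"linear":[0,0,0],"rot":[0,0,0]}]' | grep -E 'pos|contact'
python3 f.py
python3 -m jog '[{"claw":-1,"linear":[0,0,0.05],"rot":[0,0,0]},{"claw":-1,"linear":[0,0,0.04],"rot":[0,0,0]},{"claw":-1,"linear":[0,0,0],"rot":[0,0,0]},{"claw":-1,"linear":[0,0,0],"rot":[0,0,0]},{"claw":-1,"linear":[0,0,0],"rot":[0,0,0]}]' | grep -E 'pos|contact'
python3 f.py; python3 go.py
python3 - <<'E'
from h import *
s=robot.get_state();R,p=s['tcp_rot'],s['tool_pos']
S=snap('scene','fin');P=cloud(S)
e=p-R[:,0]*.083;m=(np.hypot(P[...,0]-e[0],P[...,1]-e[1])<.022)&(abs(P[...,2]-p[2]-.04)<.008);print('knob top',m.sum(),np.median(P[m],0),'expected z',p[2]-.019+.059)
for d in(.075,.03): 
    pass
b=((P-p)@R[:,0]);t=((P-p)@R[:,1]);k=(b<-.028)&(b>-.062)&(abs(t)<.011)&(abs(P[...,2]-p[2]-.021)<.012);print('bar top slope',k.sum(),np.polyfit(b[k],P[...,2][k],1))
for n,(x,y,h) in dict(lid=(.661,-.0374,.02),flask=(.637,-.22,.08),beaker=(.56,.19,.07)).items(): pass
i=cv2.imread('pics/fin.png');j=cv2.imread('pics/scene0.png');d=cv2.absdiff(i,j).max(2)
for n,(u,v) in dict(lid=(367,241),flask=(433,275),beaker=(274,207)).items(): print(n,d[v-10:v+10,u-10:u+10].mean())
q=P[(np.hypot(P[...,0]-.5,P[...,1]+.0795)<.036)&(P[...,2]>.027)&(P[...,2]<.05)];print('ball px',len(q))
E
```

```text
tool_pos: [0.5126, 0.0018, 0.1178]
contact_force: [1.2, -1.2, -10.0]
49.5 [ 5.1260e-01  1.9000e-03  1.1800e-01  1.7974e+00 -1.9020e+00 -9.1811e+00
 -4.9790e-01 -2.0610e-01 -7.3500e-02]
tool_pos: [0.5127, 0.002, 0.1125]
contact_force: [2.6, -1.6, -8.7]
50.375 [ 5.1270e-01  2.0000e-03  1.1250e-01  2.8645e+00 -1.0567e+00 -9.5042e+00
 -4.3550e-01 -4.9650e-01 -1.5400e-01]
t 50.38 tcp [0.5127 0.002  0.1126] yaw -8.88 tilt(z) [ 3.e-04  0.e+00 -1.e+00] F [ 2.8 -1.2 -9.3] w 0.2780 ff 60.0
knob top 188 [ 0.4952238  -0.07852493  0.15222   ] expected z 0.15255054513931562
bar top slope 103 [-0.04113838  0.13314007]
lid 7.185
flask 8.31
beaker 43.9375
ball px 93
```

```bash
python3 -m jog '[{"claw":-1,"linear":[-0.005,0.02,0],"rot":[0,0,0]},{"claw":-1,"linear":[0,0,0],"rot":[0,0,0]},{"claw":-1,"linear":[0,0,0],"rot":[0,0,0]},{"claw":-1,"linear":[0,0,0],"rot":[0,0,0]},{"claw":-1,"linear":[0,0,0],"rot":[0,0,0]}]' | grep -E 'pos|contact'
python3 f.py
```

```text
tool_pos: [0.5136, 0.0016, 0.1125]
contact_force: [-0.5, 0.5, -9.0]
51.3 [ 5.1370e-01  1.5000e-03  1.1250e-01  1.2200e-02 -1.1580e-01 -8.0605e+00
 -1.4230e-01  7.8500e-02  6.1000e-03]
```

```bash
python3 -m jog '[{"claw":-1,"linear":[-0.005,0.022,0],"rot":[0,0,0]},{"claw":-1,"linear":[0,0,0],"rot":[0,0,0]},{"claw":-1,"linear":[0,0,0],"rot":[0,0,0]},{"claw":-1,"linear":[0,0,0],"rot":[0,0,0]},{"claw":-1,"linear":[0,0,0],"rot":[0,0,0]}]' | grep -E 'pos|contact'
python3 f.py; python3 lev.py l9 .0495 .0805
python3 - <<'E'
from h import *
P=cloud(load('l9scene'));T=cloud(load('l9top'))
for X,n in((P,'s'),(T,'t')):
    q=X[(np.hypot(X[...,0]-.515,X[...,1]-.295)<.03)&(X[...,2]<.23)&(X[...,2]>.08)];print(n,'rod',len(q),q[:,2].max())
    q=X[(np.hypot(X[...,0]-.5,X[...,1]+.0795)<.036)&(X[...,2]>.027)&(X[...,2]<.05)];print('balls px',len(q))
E
```

```text
tool_pos: [0.5149, 0.001, 0.1125]
contact_force: [0.5, -0.2, -8.5]
52.175 [ 5.1500e-01  1.0000e-03  1.1250e-01 -1.0370e-01 -1.6000e-01 -8.1424e+00
 -9.4800e-02  7.1300e-02 -1.0200e-02]
scene hub few 0
scene knob 180 medz 0.1521 under 0.0931 circ [ 0.4991 -0.0796] r 0.0173 enc [ 0.4977 -0.0795] 21.0 in tool [-0.082  -0.0032]
top hub few 0
top knob 64 medz 0.1520 under 0.0930 circ [ 0.5002 -0.0816] r 0.0120 enc [ 0.5013 -0.0786] 16.6 in tool [-0.0839 -0.0019]
tcp [0.515  0.001  0.1125] yaw -8.8788759146327 F [-0.0299  0.0943 -7.7995] M [-0.0899  0.1249 -0.0123]
s rod 230 0.1999385560790532
balls px 95
t rod 65 0.20125439150688695
balls px 136
```

```bash
python3 -c "
from bench import robot
print(robot.sign_off())"
```

```text
the job is handed in; nothing more can be done
None
```

The job is handed in: the balls are stirred and shifted, the rod is back in its hole, and the lever is held level and contact-free on the pillar's nose, about 31 mm above the jar. The rod pivoted in the grip, so two early turns slipped past the balls and I stirred about three more; balls stayed in the jar, the lid and flask are where they were, and the gripper hid the beaker from my last check.

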